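# Load the parts tote onto the tilted stand

### The job

Put the loose weld ferrule that lies in front of the stand's ramp into the black tote, then bring the tote round to the ramp, loop end first, and push it up the ramp under the stand's upper shelf until its rear edge drops behind the lip and the snap hook's gate has snapped shut behind its steel loop. Keep the tote upright and leave everything else on the bench where it is.

Things in the scene. Friction and masses are not known exactly. Their poses are not given: they have to be found in the camera images.
- stand: Fixed tilted tote stand of sheet steel. Origin on the bench at the middle of the ramp's foot; +x is level and points up the ramp, z up. The ramp slopes 15 deg, is 110 mm long and 114 mm wide. Side cheeks stand 108 mm apart inside and 16 mm proud of the ramp, flared to 138 mm over its first 36 mm. Two uprights and a hook bar close the far end, x 295 to 320 mm
- pocket (a point): middle of the pocket floor. The pocket lies behind the lip: same 15 deg slope as the ramp, its floor 10 mm below the ramp's surface (square to it), 140 mm long from the lip to a 12 mm high back stop, so a seated tote has 8 mm play along the slope. The snap hook hangs above and behind the back stop
- hook (a point): middle of the inside of the fixed snap hook, where the loop's cross bar belongs (play +-4 mm along the slope). Gate pivot 23 mm nearer the ramp foot along the slope and 17 mm higher; the loop comes in under the pivot, pushing the gate inwards
- gate (a joint): sprung gate of the snap hook, 23 mm long, hanging from its upper jaw: 0 rad shut, grows as it is pushed inwards (away from the ramp), springs back shut. The loop opens it to about 1 rad with 2 to 4 N; it snaps shut once the tote's rear edge is about 3 mm past the lip
- lip (a point): middle of the lip's crest, the top edge of the ramp, 28 mm above the bench; behind it the floor steps down 10 mm into the pocket
- shelf_edge (a point): middle of the lower front edge of the stand's level upper shelf (bars, 132 mm wide, a box on it), which covers the whole pocket to the uprights; its underside is 176 mm above the bench, the edge about 22 mm before the lip. There is no room for a hand over a tote in the pocket, and none for an upright gripper pushing right up to the lip
- tote: Loose open black plastic tote on the bench, 132 mm long (x), 102 wide (y), 60 high, 0.34 to 0.63 kg. Origin centre of underside, z up, +x towards the end with the steel loop. Walls 4 mm, floor 5 mm thick; an outward flange 5 mm wide, 10 mm high runs round the top (142 x 112 mm outside), so the rim is 9 mm thick: it can be pinched at the rear (x = -66.5 mm) and dragged
- loop (a point): middle of the cross bar of the steel U-shaped loop (6 mm bar, 44 mm wide) at the tote's front: 36 mm ahead of the front wall, 28 mm above the tote's underside
- heel (a point): middle of the tote's rear bottom edge, 66 mm behind its origin; the rear wall above it is plain and flat up to the flange at 50 mm: the face to push on
- ferrule: Loose steel weld ferrule, standing flange down on the bench just in front of the ramp: flange 50.6 mm across and 4 mm thick, tube 38 mm across, 26 mm high in all, 0.1 kg. Origin centre of underside
- jar: bystander: white jar, 72 mm across, 52 mm high; origin centre of underside
- tape: bystander: tape measure 78 x 36 x 70 mm high; long side along its x; origin near the centre of its underside
- hammer: bystander: hammer lying along its x, 260 mm long, head at +x 78 mm wide, 26 mm high; origin at mid length
- disc: bystander: grinding disc lying flat, 115 mm across, 6 mm thick; origin centre
- clamp: bystander: C-clamp lying flat, about 110 x 80 x 22 mm; origin near its centre
- magsquare: bystander: magnetic welding square lying flat, about 80 x 75 x 24 mm; origin near its centre
- brush: bystander: brush lying along its x, 200 mm long, 30 mm wide; origin at mid length
Things that resemble listed ones, but are neither listed nor needed, are in the scene too. What is shaped like the tote but orange or yellow is not meant.

How it is judged:
On the way, in this order (a step that is already met when the one before it is completed fails the run):
1. the ferrule lies in the tote, let go, while the tote is still on the bench (x of ferrule in the frame of tote between -0.062 and 0.062 m and y of ferrule in the frame of tote between -0.047 and 0.047 m and z of ferrule in the frame of tote between 0 and 0.04 m and contact force between the fingers and ferrule below 0.05 N and height (world z) of loop below 0.04 m), for 0.2 s.
2. the tote climbs the ramp, resting on it (x of heel in the frame of stand between 0.02 and 0.1 m and contact force between tote and stand above 0.5 N), for 0.1 s.
3. the tote's loop pushes the snap hook's gate open (value of joint gate above 0.35 rad and contact force between tote and gate above 0.05 N).
At the end, for the whole second after the job is handed in: Tote in the stand's pocket: rear bottom edge down behind the lip (at least 4 mm below its crest), lying on the 15 degree pocket floor within 3.5 degrees, loop bar inside the snap hook (within 10 mm of its middle), gate shut (under 0.15 rad), ferrule inside the tote, tote at rest (x of heel in the frame of stand above 0.106 m and z of heel in the frame of stand below 0.0245 m and distance between loop and hook below 0.01 m and value of joint gate below 0.15 rad and angle between tote's own z axis and vertical between 0.2 and 0.33 rad and x of ferrule in the frame of tote between -0.062 and 0.062 m and y of ferrule in the frame of tote between -0.047 and 0.047 m and z of ferrule in the frame of tote below 0.04 m and linear speed of tote below 0.02 m/s); the robot touches nothing.
It fails at once if the tote is tipped more than 35 degrees (angle between tote's own z axis and vertical above 0.61 rad).
It fails at once if one of the other things on the bench is moved more than 25 mm (distance of any of jar, tape, hammer, disc, clamp, magsquare, brush from where it was at the start of the episode above 0.025 m).
It also fails if it takes over 64 s, if anything falls off the work surface, if the arm or the gripper's body presses on something with over 40 N, if the wrist force passes 120 N, or if a joint passes its speed limit or range.

### The arm

A 6-joint arm with a two-finger parallel gripper is mounted at the origin on the work surface. World frame = base frame: x ahead of the robot, y to its left, z up, the work surface at z = 0. Lengths are in m, angles in rad, forces in N, time in s.
With the tool pointing down it reaches from about 0.3 to 0.775 m from the base axis. Payload 14.6 kg.
Tool frame: the origin (TCP) lies on the centre line of the jaws, within the pads' length; the fingertips stand ahead of it and the grasp point (between the pads) is the TCP (ctrl.tip_reach is the z of the fingertips in the tool frame, in m); z points along the fingers, y is the direction in which the jaws open and shut (so a half turn about z gives the same grasp; the last joint's range is limited). The gripper opens to 85 mm and grips with 20 to 120 N. Pads are 22 mm wide; open, the fingers measure 114 mm over their backs; the gripper's body (76 mm by 85 mm) begins 54 mm behind the grasp point. The pads swing forward as they close: fully open they stand 13 mm farther back than shut.
Start: joints at [-0.067, 0.3, 1.521, -0, 1.321, -0.067], TCP at [0.55, -0, 0.25] pointing down, gripper open.
Joint ranges: [-3.03, 3.03], [-0.79, 2.21], [0.23, 2.52], [-1.04, 4.18], [0, 3.07], [-2.55, 2.55]. Speed limits (rad/s): [2.22, 2.22, 2.57, 3.14, 3.14, 3.14].

### API

Orientations are given as a rotation vector (axis times angle).
In Python, from bench import ctrl gives the robot as it stands.
- The arm moves only by the tool jog_arm, never from a script. Its argument "commands" is a list that holds one entry, the list of rows, each a list of 7 numbers: the turn, a rotation vector about the tool's x, y, z in degrees, then the shift along the tool's x, y, z in m, then the opening in per cent of the stroke, from 0 (shut) to 100 (fully open). In form: [[[ax, ay, az, x, y, z, fingers], ...]]. A call has 1 to 5 rows; each row is the pose to reach, as a shift and turn from the pose commanded when the call began, along the tool's axes at that moment; what a row does not reach only later rows make up. A row lasts 1/12 s, in which the tool goes at most 41.7 mm and 7.16 degrees, less where a joint would pass 70% of its speed; a pose out of reach is approached as far as the arm can. A call with a gripper value outside its range is refused whole. The fingers move at their own pace and stop on an object; the grip force is fixed at half the most. Time passes only in rows, so rows that repeat a pose let the fingers close. It gives the time, the measured TCP pose, the force and the opening at its end, in the units of the state.
- ctrl.state(): the state, without advancing time (a new reading comes with each control period).
- ctrl.camera(name): name is "scene" or "side" or "wrist"; returns a dict with "frame" (400x640x3 uint8, red, green, blue), "K" (3x3 intrinsics, pixels), "world_from_camera" (4x4, takes a point from camera to world coordinates); the wrist camera has in their place "hand_eye" (4x4, takes a point from camera to tool coordinates, whose origin is the TCP and whose axes are the flange's). Camera axes: x right, y down, z forward; pixel columns grow to the right and rows downward; lengths in m; the calibration is good to about 2 mm. A picture is of the moment at which its call begins: read the wrist's pose just before it. There is no depth.
- ctrl.hand_in(): hands the job in, once; it reports no verdict.
The state is a dict: "clock": time; "joint_positions": joint angles; "dq": joint speeds; "tau": joint torques, N m; "tool_pos": TCP position; "tcp_rot": TCP orientation; "wrist_force": force on the tool from outside, world axes, zero at the start; "moment": the same for the moment, N m; "grip_width": finger opening in m.
Only numpy, scipy, OpenCV 4.12 (cv2) and the standard library are available. Lean on these libraries where they do the work, as an engineer would, in place of code of your own. Each camera call takes 0.05 s, during which the arm holds its last target.

## Working session

There is one attempt and no reset: what is moved stays moved. The work goes in short steps, Python scripts to look and compute and a tool call to move; the robot and the scene stay as the last step left them, time stands still between calls to the robot, and variables do not carry over. Pictures are saved under pics/ and viewed, and the job is handed in when it is done.

Besides the shell and the picture viewer there is one more tool, called after "Emit:" as name(argument=value, ...) on one line, values as JSON. jog_arm: Moves the arm, as the interface text tells. Its arguments: {"type":"object","properties":{"commands":{"type":"array"}},"required":["commands"]}

```bash
ls; mkdir -p pics; python3 - <<'E'
from bench import ctrl
import cv2,numpy as np
print(ctrl.state(), ctrl.tip_reach)
for n in ["scene","side","wrist"]:
    c=ctrl.camera(n); cv2.imwrite(f"pics/{n}0.png",c["frame"][:,:,::-1])
    print(n,c["K"].tolist(),{k:np.round(c[k],4).tolist() for k in c if k in("world_from_camera","hand_eye")})
E
```

```text
pics
{'clock': 0.0, 'joint_positions': array([-6.66217851e-02,  3.00495233e-01,  1.52160150e+00, -3.12909598e-05,
        1.32072523e+00, -6.65895966e-02]), 'dq': array([-9.62568995e-04,  3.34700720e-04, -4.00689653e-04,  5.63341852e-04,
        4.40583922e-05,  6.91725746e-04]), 'tau': array([ 2.33377898e-03, -5.43485534e+01, -3.61782753e+01,  2.82532977e-05,
        4.14875918e-03, -3.55991256e-05]), 'tool_pos': array([ 5.49775570e-01, -6.80208975e-06,  2.49699431e-01]), 'tcp_rot': array([-2.22082831e+00, -2.22077406e+00,  1.30698067e-03]), 'wrist_force': array([ 0.65842364,  0.32195749, -0.07995205]), 'moment': array([-0.04891412,  0.0406296 , -0.01250014]), 'grip_width': 0.08533783837930216} 0.019
scene [[401.6890651810893, 0.0, 313.97787621087843], [0.0, 401.6890651810893, 205.5289110033057], [0.0, 0.0, 1.0]] {'world_from_camera': [[-0.2379, 0.6544, -0.7178, 1.3169], [0.9712, 0.1681, -0.1686, 0.0482], [0.0103, -0.7373, -0.6755, 0.8748], [0.0, 0.0, 0.0, 1.0]]}
side [[399.94495845029627, 0.0, 313.70080342445016], [0.0, 399.94495845029627, 196.26928462539558], [0.0, 0.0, 1.0]] {'world_from_camera': [[-0.9527, -0.2336, 0.1942, 0.2327], [-0.3035, 0.7027, -0.6436, 0.8077], [0.0139, -0.6721, -0.7403, 1.2033], [0.0, 0.0, 0.0, 1.0]]}
wrist [[286.7608702673619, 0.0, 323.13425234684934], [0.0, 286.7608702673619, 199.91520055697384], [0.0, 0.0, 1.0]] {'hand_eye': [[-0.0004, -0.947, -0.3213, 0.0826], [1.0, -0.0004, -0.0, -0.0002], [-0.0001, -0.3213, 0.947, -0.1234], [0.0, 0.0, 0.0, 1.0]]}
```

View pics/scene0.png

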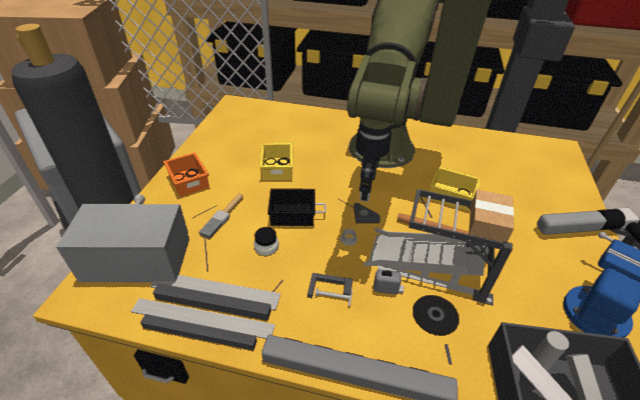

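View pics/side0.png

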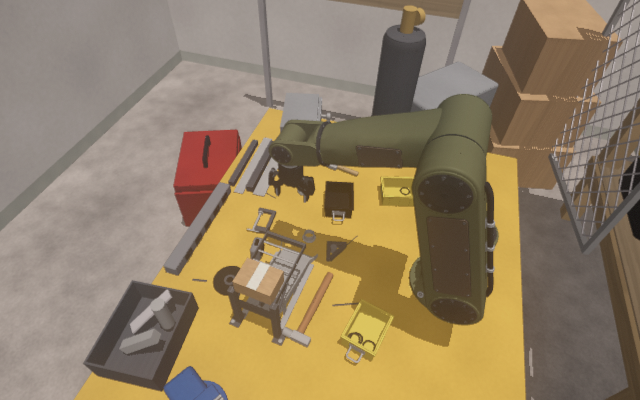

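View pics/wrist0.png

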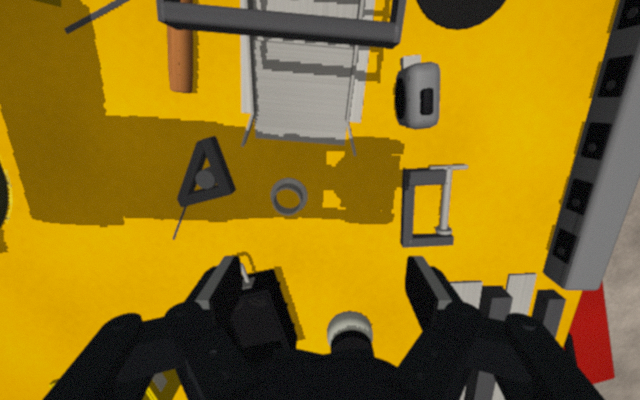

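```bash
cat > h.py <<'E'
from bench import ctrl
import cv2,numpy as np
from scipy.spatial.transform import Rotation as R
def shot(n,save=None):
    s=ctrl.state(); c=ctrl.camera(n)
    if n=="wrist":
        T=np.eye(4);T[:3,:3]=R.from_rotvec(s["tcp_rot"]).as_matrix();T[:3,3]=s["tool_pos"]
        W=T@c["hand_eye"]
    else: W=c["world_from_camera"]
    if save: np.savez(f"pics/{save}.npz",f=c["frame"],K=c["K"],W=W)
    return c["frame"],c["K"],W
def load(save): d=np.load(f"pics/{save}.npz"); return d["f"],d["K"],d["W"]
def ray(K,W,p): 
    d=W[:3,:3]@np.linalg.solve(K,[p[0],p[1],1.]); return W[:3,3],d/np.linalg.norm(d)
def onz(K,W,p,z):
    o,d=ray(K,W,p); return o+d*(z-o[2])/d[2]
def tri(*v):
    A=np.zeros((3,3));b=np.zeros(3)
    for K,W,p in v:
        o,d=ray(K,W,p);P=np.eye(3)-np.outer(d,d);A+=P;b+=P@o
    x=np.linalg.solve(A,b); return x,[np.linalg.norm((np.eye(3)-np.outer(ray(*v_)[1],ray(*v_)[1]))@(x-v_[1][:3,3])) for v_ in v]
def proj(K,W,X):
    q=np.linalg.inv(W)@np.r_[X,1]; p=K@q[:3]; return p[:2]/p[2]
def crop(f,x0,y0,x1,y1,s,name):
    im=cv2.resize(f[y0:y1,x0:x1,::-1],None,fx=s,fy=s,interpolation=cv2.INTER_CUBIC)
    cv2.imwrite(f"pics/{name}.png",im)
E
python3 - <<'E'
from h import *
for n in ["scene","side","wrist"]: shot(n,n+"1")
crop(load("scene1")[0],240,160,540,340,2.6,"sc1c")
crop(load("side1")[0],200,160,400,360,3,"si1c")
crop(load("wrist1")[0],150,0,450,220,2.6,"wr1c")
E
```

```text
(no output)
```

View pics/sc1c.png

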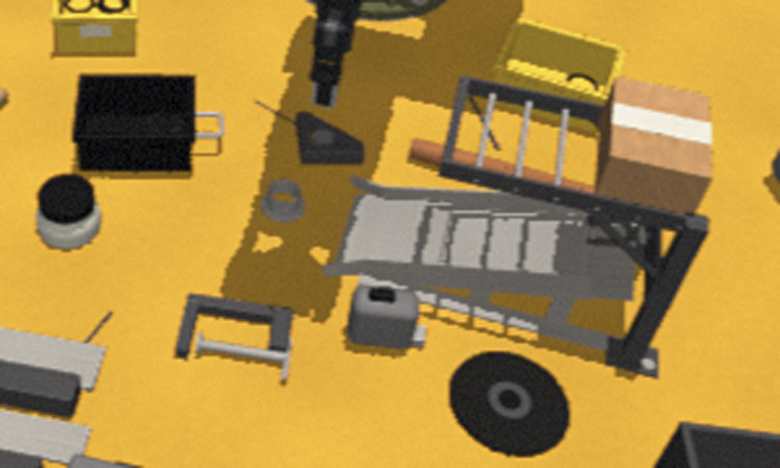

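View pics/si1c.png

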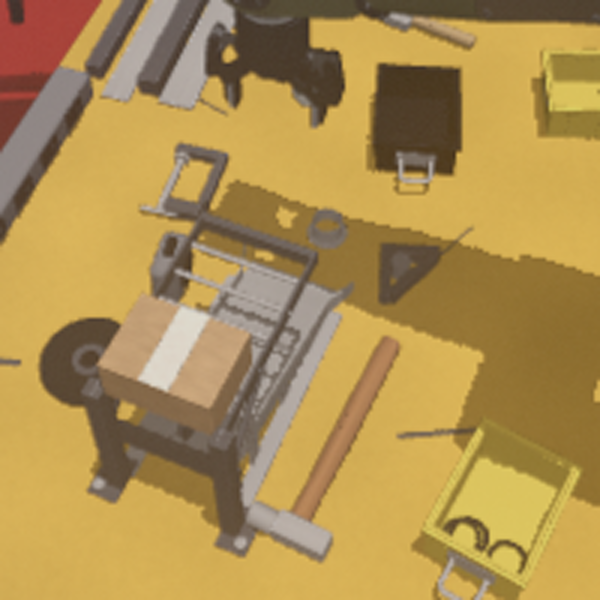

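View pics/wr1c.png

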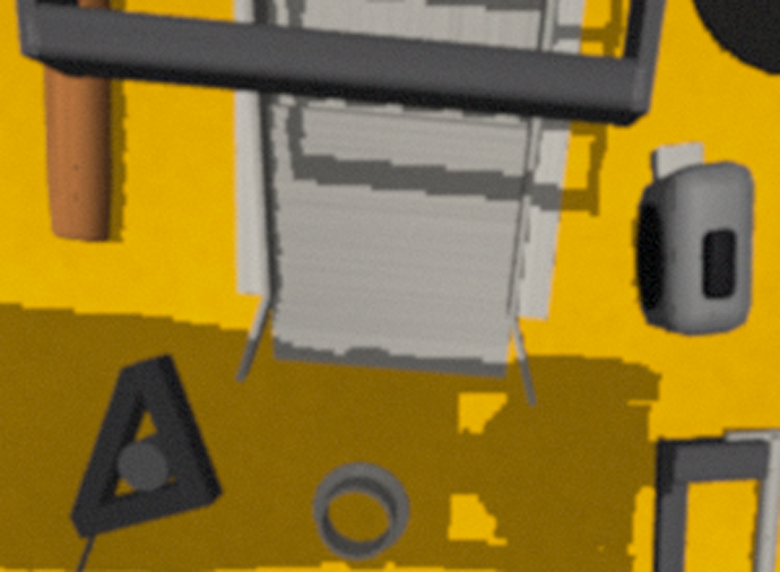

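```bash
python3 - <<'E'
from h import *
w=load("wrist1")[1:];s=load("scene1")[1:];d=load("side1")[1:]
pw=lambda x,y:(150+x/2.6,y/2.6)
ps=lambda x,y:(240+x/2.6,160+y/2.6)
pd=lambda x,y:(200+x/3,160+y/3)
P=lambda *a:print(*[np.round(q,4) for q in a])
print("foot L,R wrist"); 
A=onz(*w,pw(275,357),0.0);B=onz(*w,pw(507,376),0.0);P(A,B,np.linalg.norm(A-B)); n=(B-A)[:2]; P(np.degrees(np.arctan2(n[1],n[0])))
A=tri((*w,pw(240,380)),(*s,ps(355,180)));print("flare",A)
A=tri((*w,pw(533,402)),(*s,ps(326,270)));print("flareR",A)
print("ferrule top"); P(onz(*w,pw(361,507),0.026),onz(*s,ps(283,187),0.026),onz(*d,pd(327,224),0.026))
print("shelf front corners",tri((*w,pw(30,58)),(*s,ps(442,174))), tri((*w,pw(640,122)),(*s,ps(442,174))))
print("bolts", [onz(*s,ps(*q),0.005).round(3) for q in [(649,365)]],[onz(*d,pd(*q),0.005).round(3) for q in [(98,484),(240,543)]])
print("tote flange top corners z=.06 scene")
for q in [(80,75),(193,75),(192,158),(75,158)]: P(onz(*s,ps(*q),0.06))
print("side")
for q in [(378,64),(461,67),(456,160),(372,153)]: P(onz(*d,pd(*q),0.06))
print("loop",tri((*s,ps(222,124)),(*d,pd(415,183))))
E
```

```text
foot L,R wrist
[0.4633 0.0406 0.    ] [0.5778 0.0312 0.    ] 0.1148
-4.6511
flare (array([0.44776667, 0.03472869, 0.00588406]), [np.float64(0.004605068103062862), np.float64(0.00460506810306286)])
flareR (array([0.59075602, 0.02286826, 0.00743539]), [np.float64(0.003273787453426751), np.float64(0.0032737874534267387)])
ferrule top
[ 0.5059 -0.0287  0.026 ] [ 0.5006 -0.0378  0.026 ] [ 0.5003 -0.0296  0.026 ]
shelf front corners (array([ 0.35122433,  0.16021469, -0.04475309]), [np.float64(0.019320454973580176), np.float64(0.019320454973580127)]) (array([0.59404629, 0.11687185, 0.17833778]), [np.float64(0.0022044333373494613), np.float64(0.0022044333373494743)])
bolts [array([0.63 , 0.353, 0.005])] [array([0.628, 0.352, 0.005]), array([0.464, 0.365, 0.005])]
tote flange top corners z=.06 scene
[ 0.4096 -0.305   0.06  ]
[ 0.3755 -0.1729  0.06  ]
[ 0.5144 -0.1401  0.06  ]
[ 0.5465 -0.2656  0.06  ]
side
[ 0.5104 -0.2785  0.06  ]
[ 0.4039 -0.3081  0.06  ]
[ 0.3712 -0.1493  0.06  ]
[ 0.4735 -0.1274  0.06  ]
loop (array([ 0.41520317, -0.12664151,  0.02485103]), [np.float64(0.0005990511354656353), np.float64(0.0005990511354657048)])
```

```bash
python3 - <<'E'
from h import *
w=load("wrist1")[1:];s=load("scene1")[1:];d=load("side1")[1:]
pw=lambda x,y:(150+x/2.6,y/2.6)
P=lambda *a:print(*[np.round(q,4) for q in a])
print("magsq top"); 
for q in [(170,357),(220,492),(80,533)]: P(onz(*w,pw(*q),.024))
print("clamp",onz(*w,pw(658,440),.02)); print("clamp low",onz(*w,(402,246),.02))
print("jar", onz(*w,(350,330),.05),onz(*s,(266,237),.052))
print("tape",onz(*w,pw(640,250),.05))
E
```

```text
magsq top
[0.4205 0.0433 0.024 ]
[ 0.4371 -0.0216  0.024 ]
[ 0.3652 -0.0429  0.024 ]
clamp [0.64993579 0.00333513 0.02      ]
clamp low [ 0.65805372 -0.10432877  0.02      ]
jar [ 0.58729482 -0.22050254  0.05      ] [ 0.60210322 -0.25587319  0.052     ]
tape [0.62704718 0.08904267 0.05      ]
```

Emit:
jog_arm(commands=[[[0,0,0,-0.01,-0.012,0.03,65],[0,0,0,-0.02,-0.024,0.06,65],[0,0,0,-0.025,-0.036,0.09,65],[0,0,0,-0.03,-0.047,0.12,65],[0,0,0,-0.03,-0.047,0.12,65]]])

```text
clock: 0.72
tool_pos: [0.4993, -0.0303, 0.1254]
tcp_rot: [-2.217, -2.216, 0.009]
wrist_force: [-0.5, -0.1, -1.2]
grip_width: 0.0557
```

```bash
python3 - <<'E'
from h import *
f,K,W=shot("wrist","wrist2"); cv2.imwrite("pics/wrist2.png",f[:,:,::-1])
s=ctrl.state();print(s["tool_pos"],s["grip_width"])
print(proj(K,W,np.array([s["tool_pos"][0],s["tool_pos"][1],0.026])))
E
```

```text
[ 0.50164676 -0.03010917  0.12875669] 0.055185117420022946
[327.24901193 207.83757215]
```

View pics/wrist2.png

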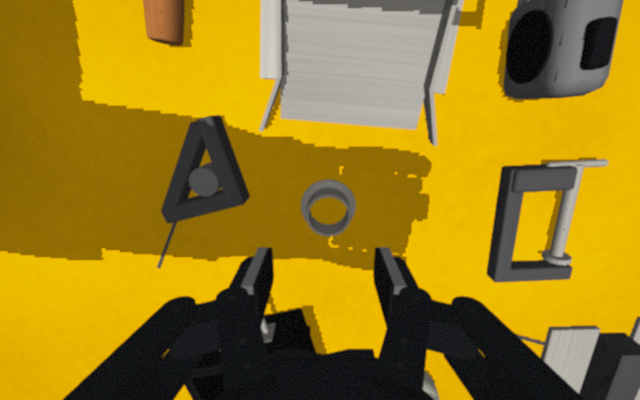

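```bash
python3 - <<'E'
from h import *
f,K,W=load("wrist2"); crop(f,280,160,380,250,7,"fer"); print(W[:3,3])
E
```

```text
[0.50026128 0.05219512 0.24890933]
```

View pics/fer.png

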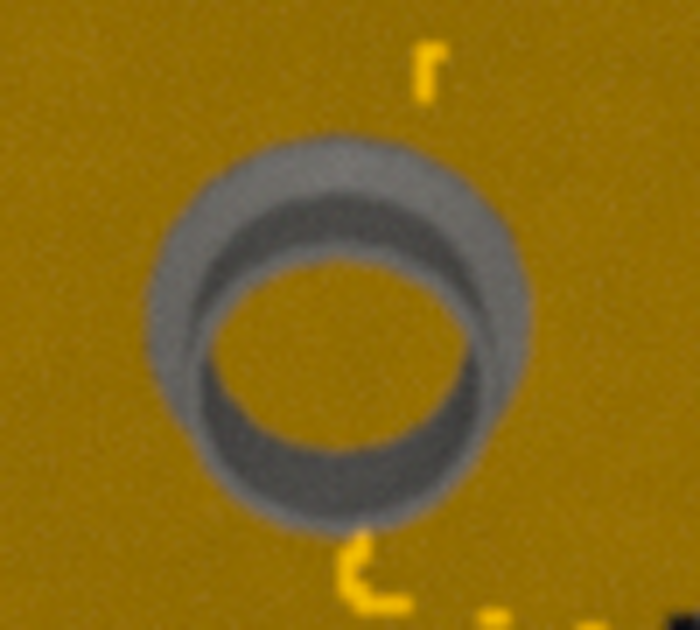

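```bash
python3 - <<'E'
from h import *
f,K,W=load("wrist2"); print(onz(K,W,(328.7,215.6),.026), onz(K,W,(328.6,160+(134)/7),.004))
s=ctrl.state();print(s["clock"],s["tool_pos"],R.from_rotvec(s["tcp_rot"]).as_matrix().round(3).tolist())
E
```

```text
[ 0.50288338 -0.03702105  0.026     ] [ 0.50287945 -0.01132564  0.004     ]
0.7667 [ 0.50164676 -0.03010917  0.12875669] [[0.001, 1.0, -0.005], [1.0, -0.001, 0.001], [0.001, -0.005, -1.0]]
```

Emit:
jog_arm(commands=[[[0,0,0,-0.007,0,0.03,65],[0,0,0,-0.007,0,0.06,65],[0,0,0,-0.007,0,0.09,65],[0,0,0,-0.007,0,0.104,65],[0,0,0,-0.007,0,0.104,65]]])

```text
clock: 1.18
tool_pos: [0.5034, -0.0367, 0.0254]
tcp_rot: [-2.22, -2.22, 0.002]
wrist_force: [1.5, -0.4, -0.6]
grip_width: 0.0557
```

Emit:
jog_arm(commands=[[[0,0,0,0,0,0,65],[0,0,0,0,0,0,20],[0,0,0,0,0,0,20],[0,0,0,0,0,0,20],[0,0,0,0,0,0,20]]])

```text
clock: 1.6
tool_pos: [0.5045, -0.0371, 0.0288]
tcp_rot: [2.219, 2.219, 0.004]
wrist_force: [-1.1, 1.0, 10.6]
grip_width: 0.0359
```

Emit:
jog_arm(commands=[[[0,0,0,0,0,-0.03,20],[0,0,0,0,0,-0.07,20],[0,0,0,0,0,-0.11,20],[0,0,0,-0.035,-0.01,-0.12,20],[0,0,-5,-0.07,-0.025,-0.12,20]]])

```text
clock: 2.02
tool_pos: [0.4801, -0.1073, 0.1516]
tcp_rot: [2.114, 2.312, 0.006]
wrist_force: [0.8, -0.4, -0.6]
grip_width: 0.0358
```

```bash
python3 - <<'E'
from h import *
f,K,W=shot("wrist","wrist3"); cv2.imwrite("pics/wrist3.png",f[:,:,::-1])
s=ctrl.state();print(s["tool_pos"],s["grip_width"])
f,K,W=shot("scene","scene3"); crop(f,240,160,400,280,5,"sc3")
E
```

```text
[ 0.4767996  -0.11247209  0.14957236] 0.03546149319234347
```

View pics/wrist3.png

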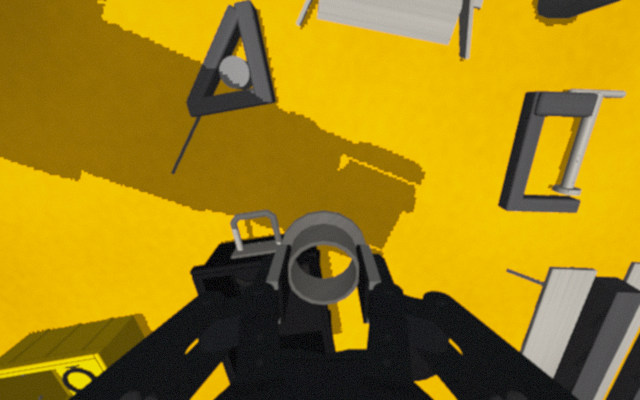

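View pics/sc3.png

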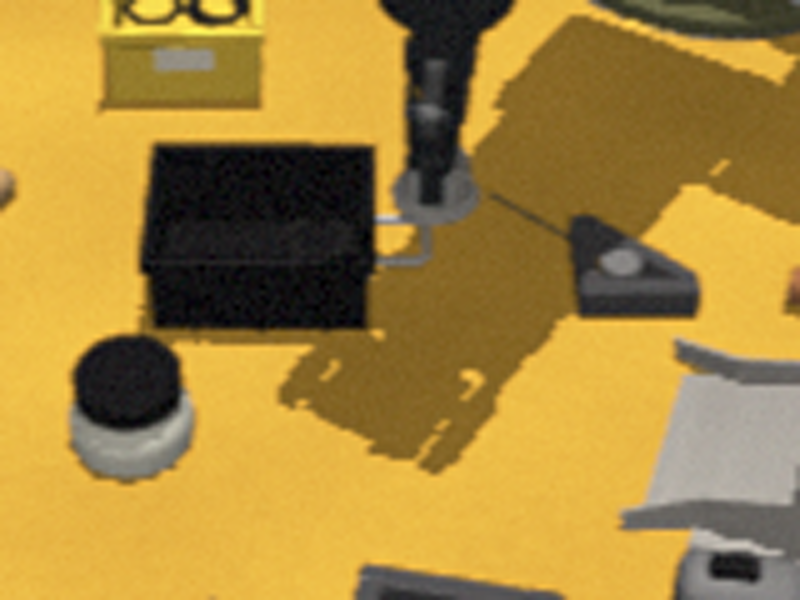

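```bash
python3 - <<'E'
from h import *
f,K,W=load("scene3")
im=np.clip(f[185:232,262:322].astype(float)*3,0,255).astype(np.uint8)
cv2.imwrite("pics/sc3b.png",cv2.resize(im[:,:,::-1],None,fx=12,fy=12,interpolation=cv2.INTER_CUBIC))
c=np.array([onz(K,W,(240+x/5,160+y/5),.06) for x,y in [(152,143),(375,145),(374,262),(143,262)]])[:,:2]
print(c.round(4),[np.linalg.norm(c[i]-c[(i+1)%4]).round(4) for i in range(4)],c.mean(0))
for i,j in [(0,1),(3,2)]: print(np.degrees(np.arctan2(*(c[j]-c[i])[::-1])))
for i,j in [(0,3),(1,2)]: print(90+np.degrees(np.arctan2(*(c[j]-c[i])[::-1])))
E
```

```text
[[ 0.4087 -0.3065]
 [ 0.3756 -0.1704]
 [ 0.4797 -0.1457]
 [ 0.5134 -0.2774]] [np.float64(0.1401), np.float64(0.1069), np.float64(0.136), np.float64(0.1087)] [ 0.44436258 -0.22500378]
103.66528583171699
104.38421147054939
105.5492837648317
103.33860205717333
```

View pics/sc3b.png

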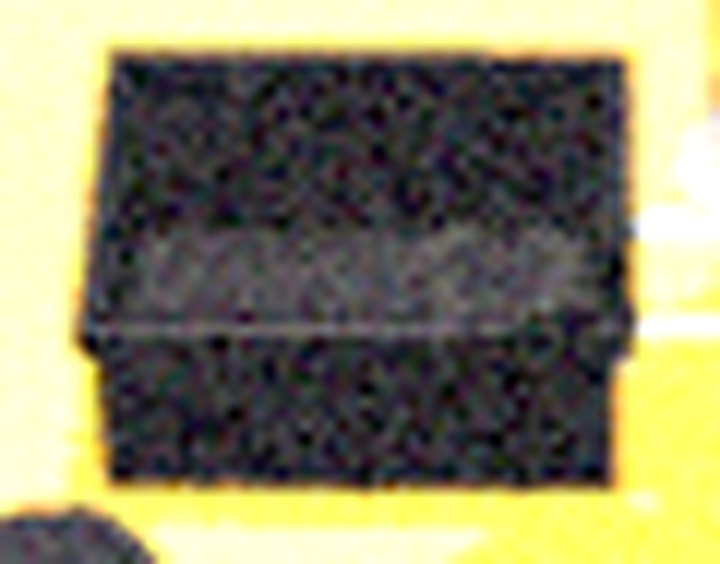

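Emit:
jog_arm(commands=[[[0,0,-3,-0.03,-0.015,0,20],[0,0,-7,-0.06,-0.03,0,20],[0,0,-10,-0.096,-0.046,0,20],[0,0,-10,-0.096,-0.046,0.02,20],[0,0,-10,-0.096,-0.046,0.02,20]]])

```text
clock: 2.53
tool_pos: [0.4394, -0.2075, 0.1251]
tcp_rot: [-1.916, -2.488, 0.0]
wrist_force: [-1.5, 0.7, -1.6]
grip_width: 0.0356
```

```bash
python3 - <<'E'
from h import *
f,K,W=shot("wrist","wrist4"); cv2.imwrite("pics/wrist4.png",f[:,:,::-1])
s=ctrl.state();print(s["tool_pos"],s["grip_width"],R.from_rotvec(s["tcp_rot"]).as_matrix().round(3).tolist())
f,K,W=shot("scene","scene4"); crop(f,240,150,360,240,6,"sc4")
E
```

```text
[ 0.44005632 -0.20658263  0.12619821] 0.03568761487915826 [[-0.257, 0.966, -0.001], [0.966, 0.257, 0.001], [0.001, -0.001, -1.0]]
```

View pics/wrist4.png

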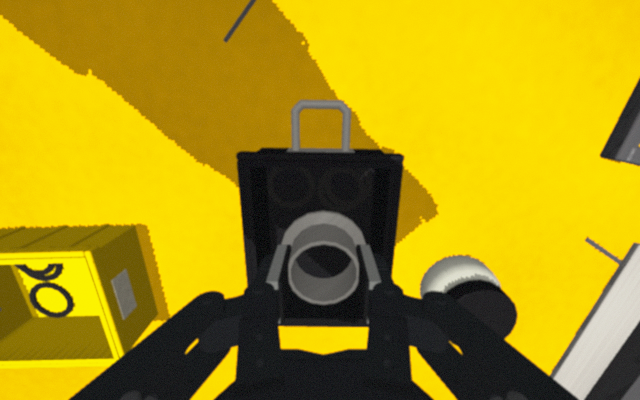

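View pics/sc4.png

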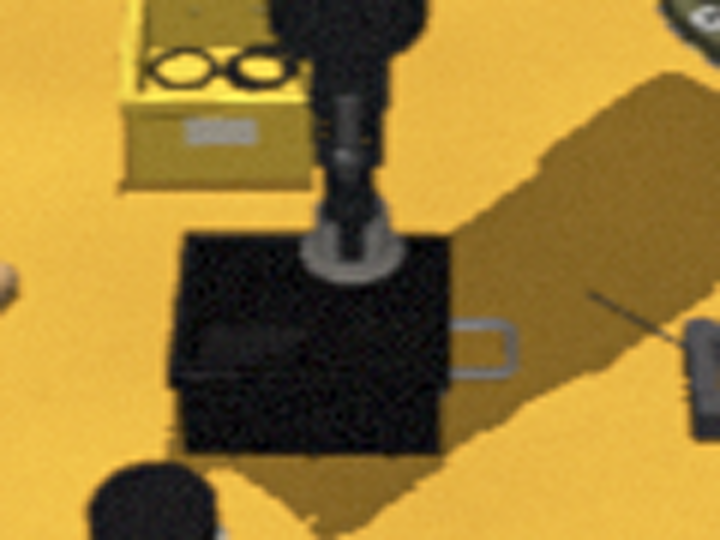

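```bash
python3 - <<'E'
from h import *
f,K,W=load("wrist4")
a,b=[onz(K,W,p,.06) for p in [(238,153),(403,154)]]
l=onz(K,W,(321,102),.028+.003)
m=(a+b)/2;h=np.radians(104.5);u=np.array([np.cos(h),np.sin(h),0])
print(a,b,np.linalg.norm(a-b),np.degrees(np.arctan2(*(b-a)[1::-1]))+90, m-u*.071, l-u*.105)
E
```

```text
[ 0.37178877 -0.17224085  0.06      ] [ 0.47697742 -0.14513592  0.06      ] 0.10862472572512465 104.44959717861556 [ 0.44216008 -0.22742687  0.06      ] [ 0.44261252 -0.22919377  0.031     ]
```

Emit:
jog_arm(commands=[[[0,0,0,0,0,0.03,20],[0,0,0,0,0,0.06,20],[0,0,0,0,0,0.08,20],[0,0,0,0,0,0.08,20],[0,0,0,0,0,0.08,20]]])

```text
clock: 3.05
tool_pos: [0.4412, -0.2059, 0.0471]
tcp_rot: [-1.911, -2.493, 0.0]
wrist_force: [0.1, -0.3, 0.2]
grip_width: 0.0358
```

Emit:
jog_arm(commands=[[[0,0,0,0,0,0,58],[0,0,0,0,0,0,58],[0,0,0,0,0,0,58],[0,0,0,0,0,0,58],[0,0,0,0,0,-0.02,58]]])

```text
clock: 3.47
tool_pos: [0.4394, -0.206, 0.0646]
tcp_rot: [-1.91, -2.489, 0.001]
wrist_force: [-0.2, 0.1, -0.5]
grip_width: 0.0494
```

Emit:
jog_arm(commands=[[[0,0,0,0,0,-0.04,58],[0,0,0,0,0,-0.08,58],[0,0,0,0,0,-0.12,58],[0,0,-6,0,0,-0.14,58],[0,0,-13,-0.02,0,-0.14,58]]])

```text
clock: 3.88
tool_pos: [0.4468, -0.2252, 0.2121]
tcp_rot: [1.606, 2.69, 0.001]
wrist_force: [0.5, -0.2, 0.3]
grip_width: 0.0495
```

```bash
python3 - <<'E'
from h import *
s=ctrl.state();print(s["clock"],s["tool_pos"],s["joint_positions"].round(3),R.from_rotvec(s["tcp_rot"]).as_matrix().round(3).tolist())
f,K,W=shot("wrist","wrist5"); cv2.imwrite("pics/wrist5.png",f[:,:,::-1])
E
```

```text
3.8833 [ 0.44684703 -0.2252385   0.21211747] [-0.54   0.222  1.712  0.     1.2   -1.035] [[-0.474, 0.88, 0.007], [0.88, 0.475, -0.004], [-0.007, 0.005, -1.0]]
```

View pics/wrist5.png

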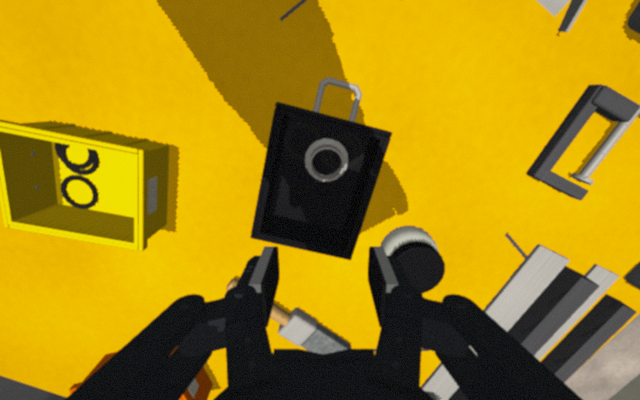

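```bash
python3 - <<'E'
from h import *
f,K,W=load("wrist5")
m=(f.max(2)<75).astype(np.uint8)*255
m[:90]=0; m[255:,:]=0; m[:,:240]=0;m[:,400:]=0
crop(f,235,70,405,270,3.5,"w5c")
c=np.array([onz(K,W,p,.06)[:2] for p in [(276,103),(391,131.5),(351,259),(251,238)]])
print(c.round(4),[np.linalg.norm(c[i]-c[(i+1)%4]).round(4) for i in range(4)],c.mean(0))
for i,j in [(3,0),(2,1)]: print(np.degrees(np.arctan2(*(c[j]-c[i])[::-1])))
for i,j in [(0,1),(3,2)]: print(90+np.degrees(np.arctan2(*(c[j]-c[i])[::-1])))
E
```

```text
[[ 0.371  -0.1737]
 [ 0.4767 -0.1456]
 [ 0.5121 -0.2813]
 [ 0.4056 -0.3094]] [np.float64(0.1094), np.float64(0.1403), np.float64(0.1102), np.float64(0.14)] [ 0.44137787 -0.22751052]
104.31140427316998
104.61471404675193
104.9168526894202
104.79239965663052
```

View pics/w5c.png

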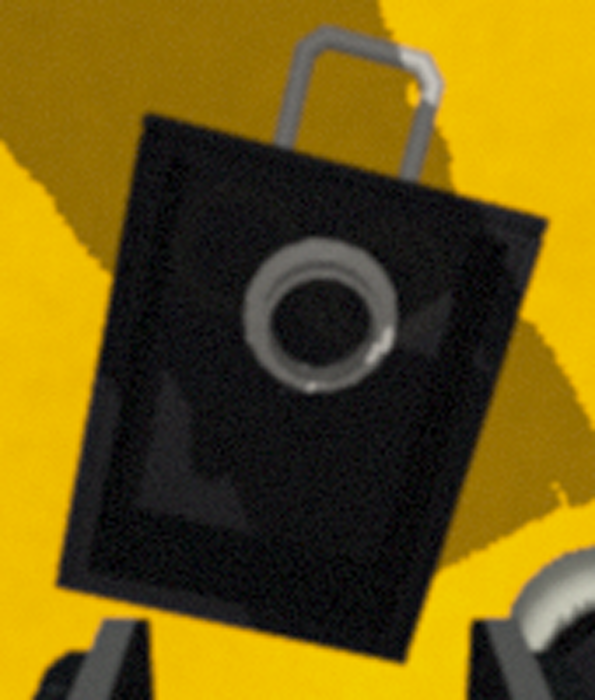

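Emit:
jog_arm(commands=[[[0,0,7,-0.015,-0.005,0,55],[0,0,14,-0.03,-0.01,0,55],[0,0,21,-0.045,-0.015,0,55],[0,0,28,-0.064,-0.022,0,55],[0,0,35,-0.064,-0.022,0,55]]])

```text
clock: 4.35
tool_pos: [0.4563, -0.2952, 0.2063]
tcp_rot: [2.361, 2.071, -0.0]
wrist_force: [-0.5, -0.1, -0.4]
grip_width: 0.0469
```

Emit:
jog_arm(commands=[[[0,0,7,0,0,0,55],[0,0,14,0,0,0,55],[0,0,21,0,0,0,55],[0,0,28,0,0,0,55],[0,0,35,0,0,0,55]]])

```text
clock: 4.77
tool_pos: [0.4562, -0.2928, 0.2064]
tcp_rot: [2.874, 1.268, -0.0]
wrist_force: [0.0, 0.5, 0.3]
grip_width: 0.0471
```

Emit:
jog_arm(commands=[[[0,0,7,0,0,0.02,50],[0,0,14,0,0,0.04,45],[0,0,21,0,0,0.06,40],[0,0,28,0,0,0.07,40],[0,0,34,0,0,0.08,40]]])

```text
clock: 5.18
tool_pos: [0.456, -0.2926, 0.1253]
tcp_rot: [-3.119, -0.372, 0.001]
wrist_force: [0.4, 0.3, 0.2]
grip_width: 0.0343
```

```bash
python3 - <<'E'
from h import *
s=ctrl.state();print(s["clock"],s["tool_pos"],s["grip_width"],s["joint_positions"].round(3),R.from_rotvec(s["tcp_rot"]).as_matrix().round(3).tolist())
f,K,W=shot("wrist","wrist6"); cv2.imwrite("pics/wrist6.png",f[:,:,::-1])
f,K,W=shot("side","side6"); crop(f,220,120,380,240,5,"si6")
E
```

```text
5.1833 [ 0.45598424 -0.2926269   0.12533586] 0.03430970783812684 [-0.638  0.419  1.671  0.     1.053  0.695] [[0.972, 0.235, -0.001], [0.235, -0.972, 0.001], [-0.001, -0.001, -1.0]]
```

View pics/wrist6.png

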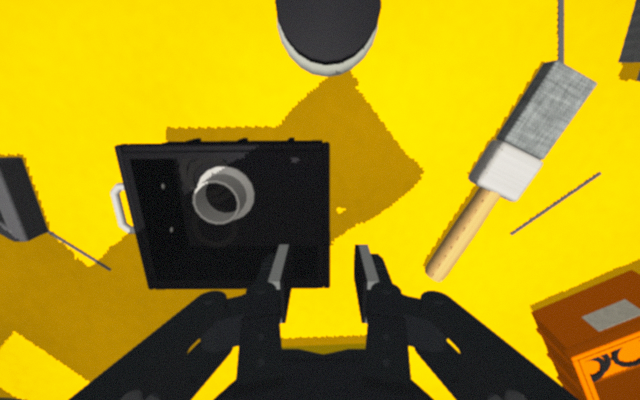

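View pics/si6.png

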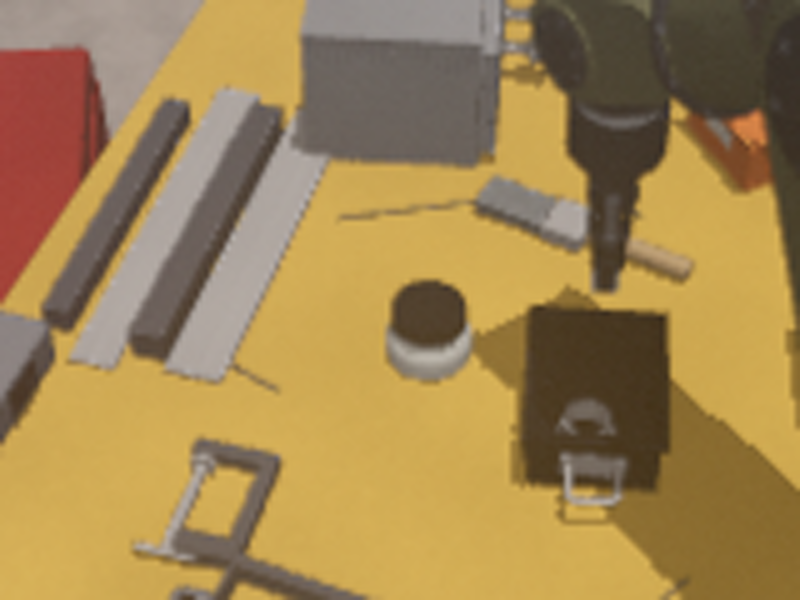

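```bash
python3 - <<'E'
from h import *
f,K,W=load("wrist6"); s=ctrl.state()
Rm=R.from_rotvec(s["tcp_rot"]).as_matrix()
for p in [(329,142.5),(328.5,287)]:
    X=onz(K,W,p,.06); print(X.round(4), (Rm.T@(X-s["tool_pos"])).round(4))
E
```

```text
[ 0.5132 -0.2828  0.06  ] [0.0582 0.0045 0.0649]
[ 0.4056 -0.3091  0.06  ] [-0.0525  0.0043  0.065 ]
```

Emit:
jog_arm(commands=[[[0,0,0,0.003,0,0.02,40],[0,0,0,0.003,0,0.04,40],[0,0,0,0.003,0,0.06,40],[0,0,0,0.003,0,0.062,40],[0,0,0,0.003,0,0.062,40]]])

```text
clock: 5.7
tool_pos: [0.4591, -0.292, 0.0644]
tcp_rot: [-3.117, -0.386, 0.001]
wrist_force: [0.0, -0.2, 0.4]
grip_width: 0.0344
```

Emit:
jog_arm(commands=[[[0,0,0,0,0,0,0],[0,0,0,0,0,0,0],[0,0,0,0,0,0,0],[0,0,0,0,0,0,0],[0,0,0,0,0,0,0]]])

```text
clock: 6.12
tool_pos: [0.4598, -0.2923, 0.0661]
tcp_rot: [3.117, 0.384, 0.003]
wrist_force: [-2.4, 2.9, 7.6]
grip_width: 0.0074
```

```bash
python3 - <<'E'
from h import *
s=ctrl.state();print(s["clock"],s["tool_pos"],s["grip_width"],s["wrist_force"],R.from_rotvec(s["tcp_rot"]).as_matrix().round(3).tolist())
f,K,W=shot("wrist","wrist7"); cv2.imwrite("pics/wrist7.png",f[:,:,::-1])
E
```

```text
6.1167 [ 0.45980983 -0.29231875  0.06605394] 0.007379126180350126 [-2.39483191  2.9335652   7.64924128] [[0.97, 0.243, 0.002], [0.243, -0.97, -0.001], [0.001, 0.002, -1.0]]
```

View pics/wrist7.png

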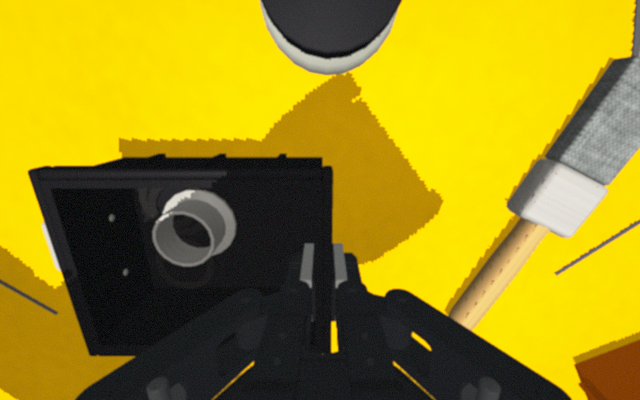

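```bash
python3 - <<'E'
from h import *
f,K,W=load("wrist2"); crop(f,230,0,480,160,3,"w2c")
f3,K3,W3=load("wrist3")
print("rod",onz(K3,W3,(200,118),.003),onz(K3,W3,(173,172),.003),"magsq",[onz(K,W,p,.024).round(3) for p in [(164,221),(247,197)]])
f4,K4,W4=load("wrist4"); print("jar",onz(K4,W4,(424,290),.03))
f5,K5,W5=load("wrist5"); print("jar",onz(K5,W5,(382,245),.03),onz(K5,W5,(413,227),.0))
E
```

```text
rod [ 0.36352858 -0.04858761  0.003     ] [ 0.33519242 -0.10145976  0.003     ] magsq [array([ 0.362, -0.043,  0.024]), array([ 0.435, -0.021,  0.024])]
jar [ 0.54643678 -0.25878949  0.03      ]
jar [ 0.54671624 -0.26151001  0.03      ] [ 0.58177931 -0.23162765  0.        ]
```

View pics/w2c.png

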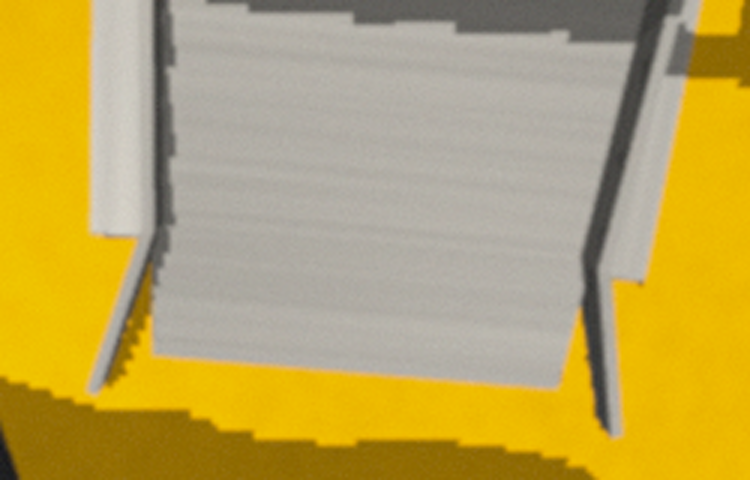

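```bash
python3 - <<'E'
from h import *
f,K,W=load("wrist2"); q=lambda x,y:(230+x/3,y/3)
A,B=onz(K,W,q(154,356),0),onz(K,W,q(560,389),0)
C,D=onz(K,W,q(97,392),.003),onz(K,W,q(614,435),.003)
for a,b in((A,B),(C,D)): print(a.round(4),b.round(4),((a+b)/2).round(4),np.linalg.norm(a-b),90+np.degrees(np.arctan2(*(b-a)[1::-1])))
E
```

```text
[0.4631 0.0398 0.    ] [0.577  0.0307 0.    ] [0.5201 0.0353 0.    ] 0.1142797673463322 85.4707346171485
[0.4471 0.0302 0.003 ] [0.5926 0.0183 0.003 ] [0.5199 0.0243 0.003 ] 0.14596829226930974 85.32031043542918
```

Emit:
jog_arm(commands=[[[0,0,3.7,0.003,-0.004,-0.001,0],[0,0,7.5,0.006,-0.008,-0.001,0],[0,0,11.2,0.009,-0.012,-0.001,0],[0,0,15,0.012,-0.016,-0.001,0],[0,0,18.7,0.015,-0.019,-0.001,0]]])

```text
clock: 6.58
tool_pos: [0.4692, -0.2699, 0.0661]
tcp_rot: [3.138, -0.132, 0.0]
wrist_force: [-3.0, 0.1, -2.0]
grip_width: 0.0074
```

```bash
python3 - <<'E'
from h import *
s=ctrl.state();Rm=R.from_rotvec(s["tcp_rot"]).as_matrix();print(s["clock"],s["tool_pos"],s["grip_width"],s["wrist_force"],Rm.round(3).tolist())
F=np.array([.52,.0355]);u=np.array([.0802,.9968]);d=s["tool_pos"][:2]-F
print("s,lat",d@u,d@[u[1],-u[0]], np.degrees(np.arctan2(-Rm[1,1],-Rm[0,1])))
f,K,W=shot("scene","scene8"); crop(f,240,140,460,300,3.6,"sc8")
E
```

```text
6.5833 [ 0.46916777 -0.26991269  0.06610445] 0.007398441453850076 [-2.98772294  0.14120807 -2.00042108] [[0.996, -0.084, 0.0], [-0.084, -0.996, -0.001], [0.0, 0.001, -1.0]]
s,lat -0.30851211490851427 -0.0261754657520532 85.16865515959358
```

View pics/sc8.png

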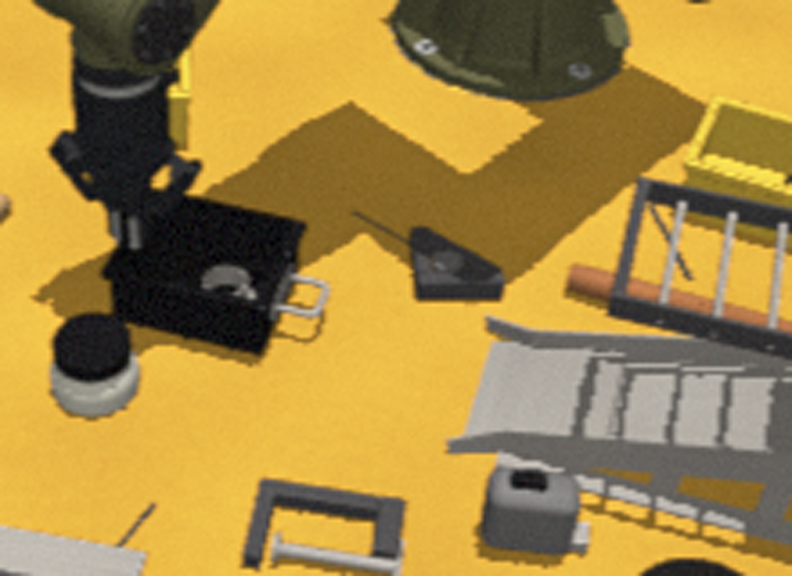

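Emit:
jog_arm(commands=[[[0,0,0,0.001,-0.022,0,0],[0,0,0,0.006,-0.045,0,0],[0,0,0,0.013,-0.07,0,0],[0,0,0,0.02,-0.095,0,0],[0,0,0,0.026,-0.118,0,0]]])

```text
clock: 7.05
tool_pos: [0.5053, -0.1537, 0.0661]
tcp_rot: [3.138, -0.125, 0.002]
wrist_force: [-0.3, -2.9, -2.2]
grip_width: 0.0069
```

```bash
cat > st.py <<'E'
from h import *
def st():
    s=ctrl.state();Rm=R.from_rotvec(s["tcp_rot"]).as_matrix()
    print(round(s["clock"],2),s["tool_pos"].round(4),"w",s["grip_width"].round(4),"f",s["wrist_force"].round(1),"m",s["moment"].round(2))
    F=np.array([.52,.0355]);u=np.array([.0802,.9968]);d=s["tool_pos"][:2]-F
    U=np.array([.0802,.9968,0]);print("s,lat",(d@u).round(4),(d@[u[1],-u[0]]).round(4),"ytool in (s,lat,z)",[round(float(v@Rm[:,1]),3) for v in (U,np.array([.9968,-.0802,0]),np.array([0,0,1]))],"z",[round(float(v@Rm[:,2]),3) for v in (U,np.array([.9968,-.0802,0]),np.array([0,0,1]))],"j",s["joint_positions"].round(2))
E
python3 - <<'E'
from st import *
st()
f,K,W=shot("scene","scene9"); crop(f,270,160,490,320,3.6,"sc9")
f,K,W=shot("side","side9"); crop(f,220,160,380,300,5,"si9")
E
```

```text
Traceback (most recent call last):
  File "st.py", line 4, in st
    print(round(s["clock"],2),s["tool_pos"].round(4),"w",s["grip_width"].round(4),"f",s["wrist_force"].round(1),"m",s["moment"].round(2))
                                                         ^^^^^^^^^^^^^^^^^^^^^
AttributeError: 'float' object has no attribute 'round'
```

```bash
sed -i 's/s\["grip_width"\].round(4)/round(s["grip_width"],4)/' st.py
python3 - <<'E'
from st import *
st()
f,K,W=shot("scene","scene9"); crop(f,270,160,490,320,3.6,"sc9")
f,K,W=shot("side","side9"); crop(f,220,160,380,300,5,"si9")
E
```

```text
7.05 [ 0.5053 -0.1537  0.0661] w 0.0069 f [-0.3 -2.9 -2.2] m [-0.42  0.13  0.04]
s,lat -0.1898 0.0005 ytool in (s,lat,z) [-1.0, 0.0, 0.001] z [-0.001, 0.001, -1.0] j [-0.36  0.48  1.74 -0.    0.91  1.29]
```

View pics/sc9.png

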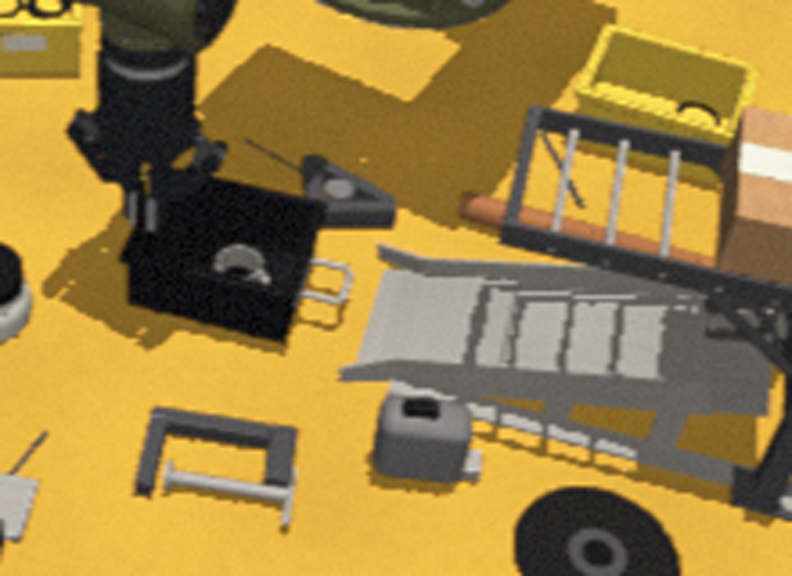

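View pics/si9.png

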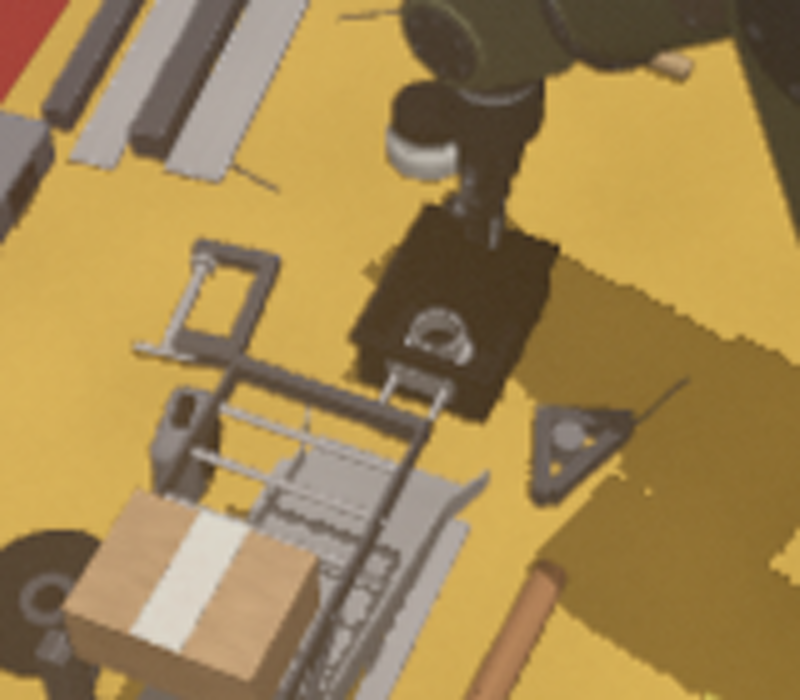

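```bash
python3 - <<'E'
from h import *
f,K,W=load("scene9"); F=np.array([.52,.0355]);u=np.array([.0802,.9968])
for n,p,z in [("loop",(348,268),.031),("loop2",(346,298),.031),("frontL",(329,203),.06),("frontR",(293,325),.06),("rearR",(130,258),.06)]:
    X=onz(K,W,(270+p[0]/3.6,160+p[1]/3.6),z)[:2]-F; print(n,(X@u).round(4),(X@[u[1],-u[0]]).round(4))
E
```

```text
loop -0.0224 -0.0157
loop2 -0.0167 0.0165
frontL -0.0498 -0.0539
frontR -0.0448 0.0825
rearR -0.1823 0.0568
```

Emit:
jog_arm(commands=[[[0,0,0,0,-0.019,0,0],[0,0,0,0,-0.038,0,0],[0,0,0,0,-0.055,0,0],[2,0,0,0,-0.07,0,0],[4,0,0,0,-0.086,0,0]]])

```text
clock: 7.57
tool_pos: [0.5122, -0.0686, 0.0661]
tcp_rot: [-3.069, 0.122, -0.007]
wrist_force: [0.0, -3.3, -2.6]
grip_width: 0.0071
```

```bash

python3 - <<'E'
from st import *
st()
f,K,W=shot("scene","scene10"); crop(f,270,160,490,320,3.6,"sc10")
E
```

```text
7.57 [ 0.5122 -0.0686  0.0661] w 0.0071 f [ 0.  -3.3 -2.6] m [-0.8   0.08  0.01]
s,lat -0.1044 0.0006 ytool in (s,lat,z) [-0.998, 0.001, -0.07] z [0.07, 0.002, -0.998] j [-0.23  0.46  1.77  0.09  0.91  1.36]
```

View pics/sc10.png

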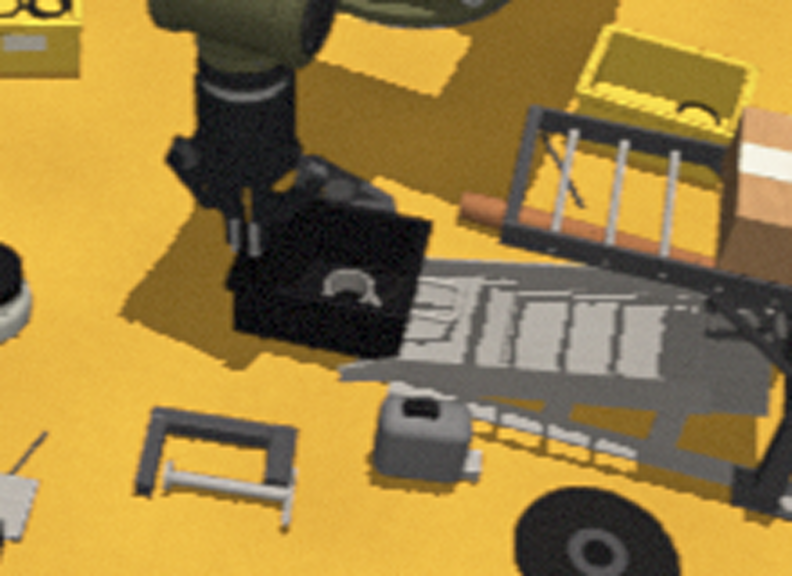

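Emit:
jog_arm(commands=[[[2.2,0,0,0,-0.0173,0.0014,0],[4.4,0,0,0,-0.0347,0.0029,0],[6.6,0,0,0,-0.052,0.0045,0],[8.8,0,0,0,-0.0693,0.0061,0],[11,0,0,0,-0.0867,0.0078,0]]])

```text
clock: 8.03
tool_pos: [0.5193, 0.0175, 0.0641]
tcp_rot: [-2.877, 0.116, -0.018]
wrist_force: [-0.6, -4.5, -1.2]
grip_width: 0.007
```

```bash

python3 - <<'E'
from st import *
st()
f,K,W=shot("scene","scene11"); crop(f,270,160,490,320,3.6,"sc11")
E
```

```text
8.03 [0.5193 0.0175 0.0641] w 0.007 f [-0.6 -4.5 -1.2] m [-0.99  0.1  -0.01]
s,lat -0.018 0.0008 ytool in (s,lat,z) [-0.966, -0.0, -0.259] z [0.259, 0.002, -0.966] j [-0.15  0.48  1.78  0.33  0.93  1.3 ]
```

View pics/sc11.png

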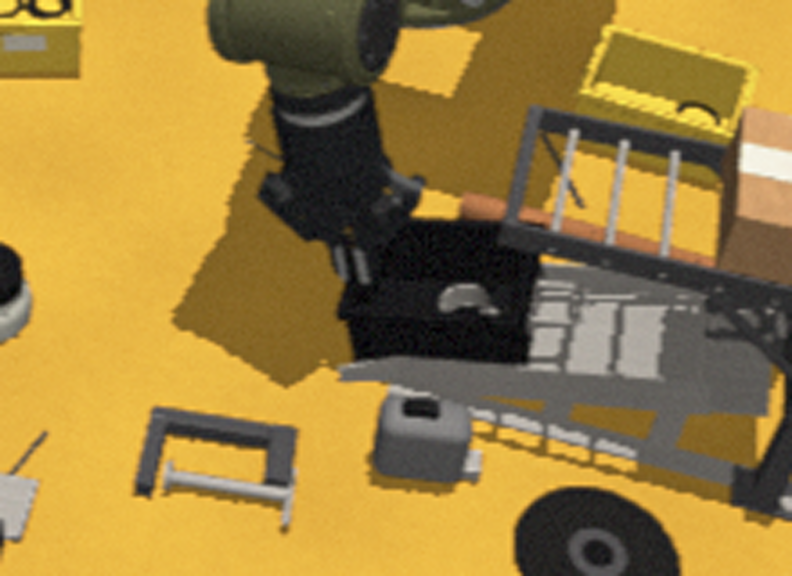

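Emit:
jog_arm(commands=[[[0,0,0,0,-0.01,0,0],[0,0,0,0,-0.02,0,0],[0,0,0,0,-0.03,0,0],[0,0,0,0,-0.04,0,0],[0,0,0,0,-0.048,0,0]]])

```text
clock: 8.5
tool_pos: [0.5233, 0.063, 0.0768]
tcp_rot: [-2.88, 0.116, -0.018]
wrist_force: [0.2, -6.6, 1.3]
grip_width: 0.0072
```

```bash

python3 - <<'E'
from st import *
st()
f,K,W=shot("scene","scene12"); crop(f,300,160,520,320,3.6,"sc12")
E
```

```text
8.5 [0.5233 0.063  0.0768] w 0.0072 f [ 0.2 -6.6  1.3] m [-1.4   0.13  0.  ]
s,lat 0.0277 0.0011 ytool in (s,lat,z) [-0.967, -0.0, -0.256] z [0.256, 0.002, -0.967] j [-0.06  0.46  1.77  0.33  0.93  1.39]
```

View pics/sc12.png

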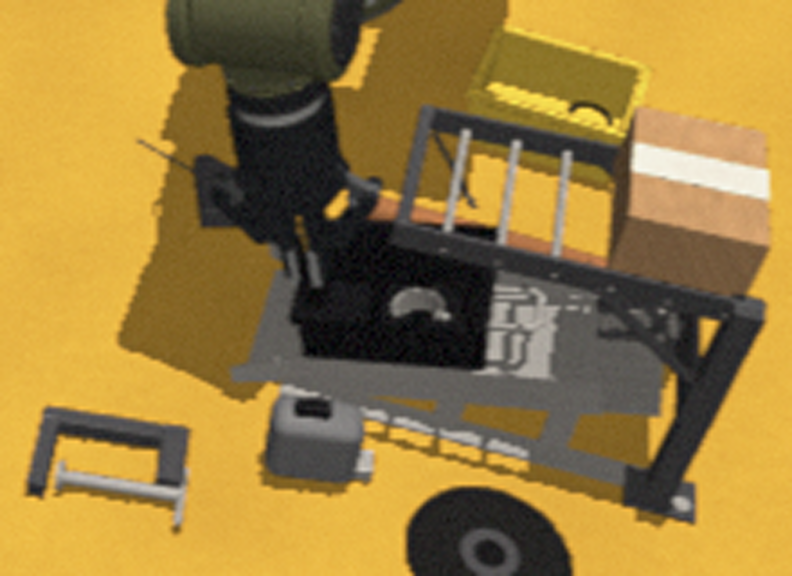

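Emit:
jog_arm(commands=[[[0,0,0,0,0,0,30],[0,0,0,0,0,0,30],[0,0,0,0,0,0,30],[0,0,0,0,0,-0.02,30],[0,0,0,0,0,-0.045,30]]])

```text
clock: 8.97
tool_pos: [0.5208, 0.0522, 0.1184]
tcp_rot: [-2.878, 0.118, -0.01]
wrist_force: [1.2, -0.4, 0.7]
grip_width: 0.0256
```

Emit:
jog_arm(commands=[[[0,0,0,0,0.03,0,15],[6,0,0,0,0.06,0,0],[13,0,0,0,0.09,0,0],[20,0,0,0,0.1,0,0],[27,0,0,0,0.1,0,0]]])

```text
clock: 9.38
tool_pos: [0.5139, -0.0467, 0.0937]
tcp_rot: [-2.401, 0.101, -0.043]
wrist_force: [0.1, 0.5, 0.7]
grip_width: 0.0001
```

```bash

python3 - <<'E'
from st import *
st()
f,K,W=shot("scene","scene13"); crop(f,300,160,520,320,3.6,"sc13")
f,K,W=shot("side","side13"); crop(f,220,160,380,300,5,"si13")
E
```

```text
9.38 [ 0.5139 -0.0467  0.0937] w 0.0001 f [0.1 0.5 0.7] m [-0.29  0.02 -0.01]
s,lat -0.0824 0.0006 ytool in (s,lat,z) [-0.739, -0.002, -0.673] z [0.673, 0.006, -0.739] j [-0.44  0.55  1.72  0.72  1.27  0.84]
```

View pics/sc13.png

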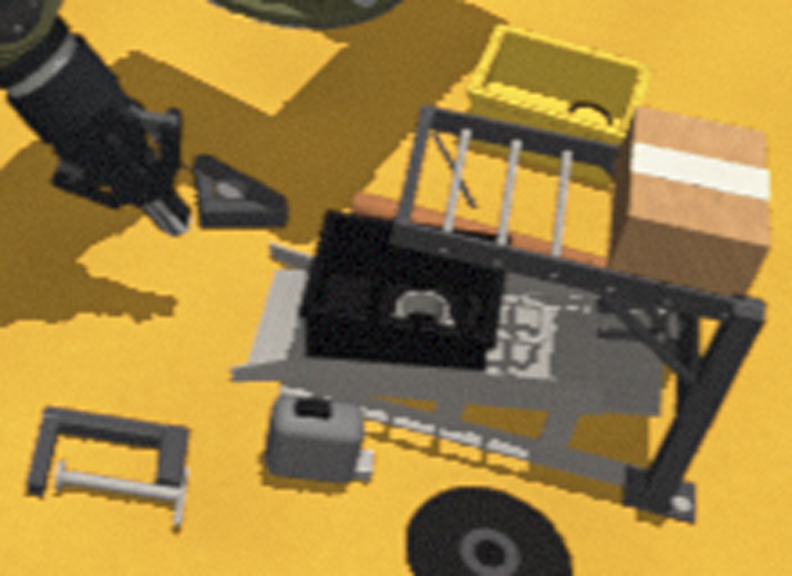

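View pics/si13.png

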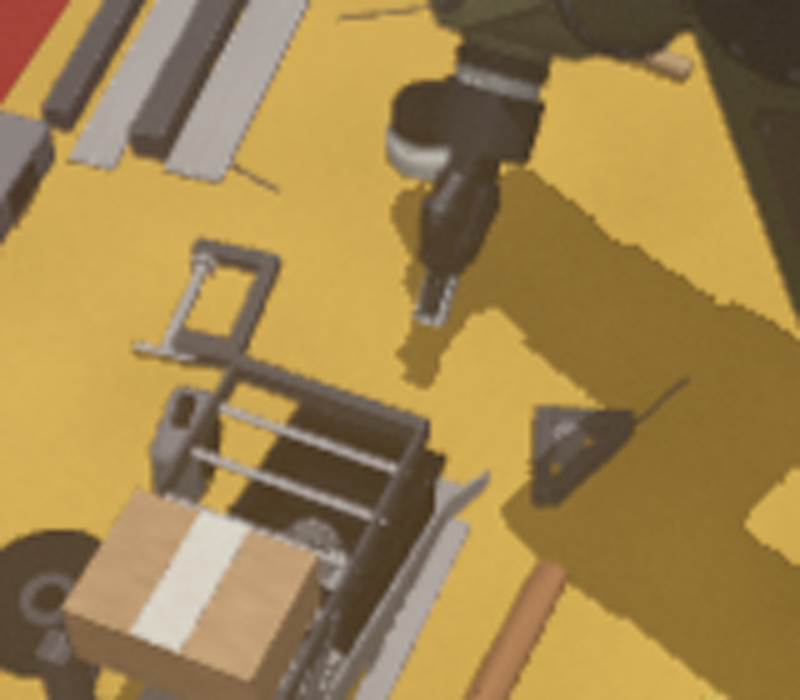

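Emit:
jog_arm(commands=[[[1,0,0,0,-0.005,0.02,0],[2,0,0,0,-0.01,0.04,0],[3,0,0,0,-0.015,0.06,0],[4,0,0,0,-0.02,0.08,0],[4,0,0,0,-0.0255,0.0935,0]]])

```text
clock: 9.9
tool_pos: [0.52, 0.039, 0.0401]
tcp_rot: [-2.339, 0.095, -0.038]
wrist_force: [-0.2, -0.2, -0.6]
grip_width: -0.0001
```

```bash

python3 - <<'E'
from st import *
st()
f,K,W=shot("scene","scene14"); crop(f,300,160,520,320,3.6,"sc14")
E
```

```text
9.9 [0.52   0.039  0.0401] w -0.0001 f [-0.2 -0.2 -0.6] m [-0.34  0.07 -0.02]
s,lat 0.0035 -0.0002 ytool in (s,lat,z) [-0.696, -0.001, -0.718] z [0.718, -0.001, -0.696] j [-0.31  0.65  1.77  0.88  1.14  0.79]
```

View pics/sc14.png

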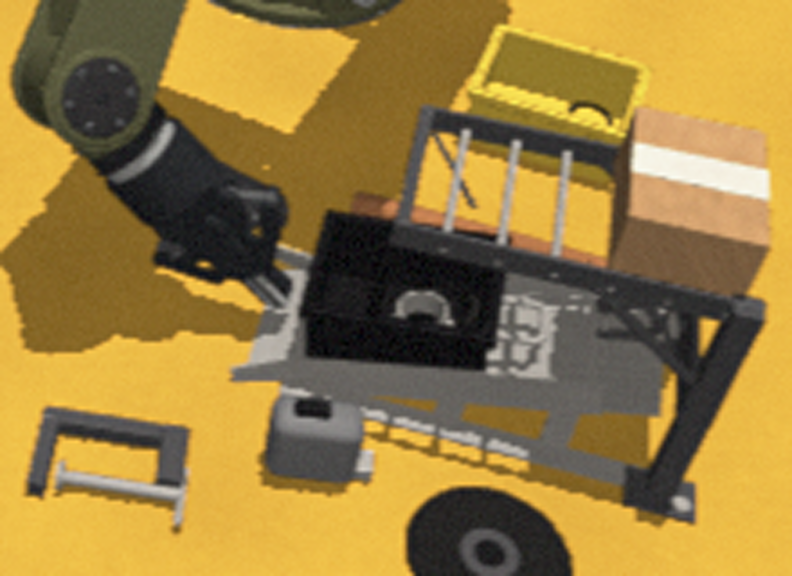

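Emit:
jog_arm(commands=[[[0,0,0,0,-0.009,0.002,0],[0,0,0,0,-0.016,0.006,0],[0,0,0,0,-0.023,0.01,0],[0,0,0,0,-0.03,0.0142,0],[0,0,0,0,-0.0365,0.0185,0]]])

```text
clock: 10.37
tool_pos: [0.524, 0.0763, 0.0551]
tcp_rot: [-2.338, 0.096, -0.042]
wrist_force: [-0.1, -4.5, -3.3]
grip_width: -0.0
```

```bash

python3 - <<'E'
from st import *
st()
f,K,W=shot("scene","scene15"); crop(f,300,160,520,320,3.6,"sc15")
E
```

```text
10.37 [0.524  0.0763 0.0551] w -0.0 f [-0.1 -4.5 -3.3] m [-1.15  0.08 -0.01]
s,lat 0.041 0.0007 ytool in (s,lat,z) [-0.696, -0.001, -0.719] z [0.719, 0.002, -0.696] j [-0.24  0.61  1.79  0.91  1.12  0.84]
```

View pics/sc15.png

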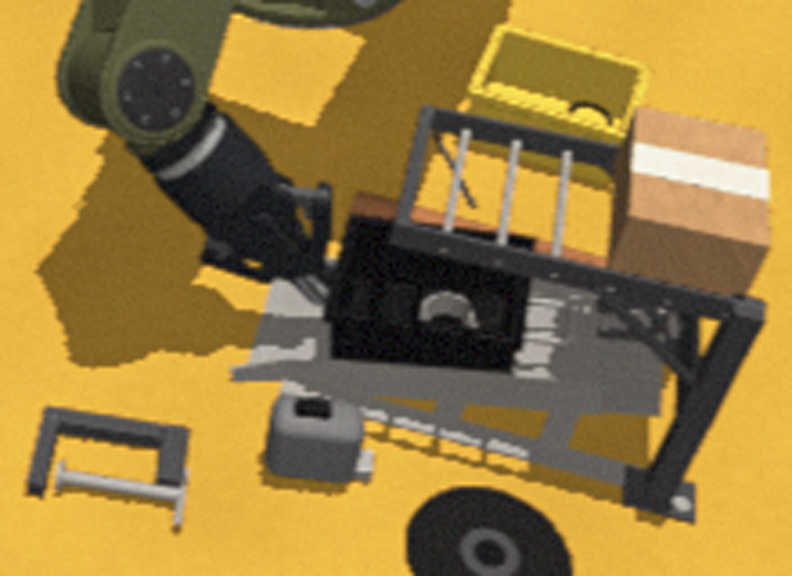

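Emit:
jog_arm(commands=[[[0,0,0,0,-0.005,0.0028,0],[0,0,0,0,-0.0095,0.0055,0],[0,0,0,0,-0.014,0.0082,0],[0,0,0,0,-0.0185,0.011,0],[0,0,0,0,-0.023,0.0138,0]]])

```text
clock: 10.83
tool_pos: [0.5259, 0.102, 0.0614]
tcp_rot: [-2.338, 0.096, -0.041]
wrist_force: [-0.8, -7.0, -3.7]
grip_width: 0.0001
```

```bash

python3 - <<'E'
from st import *
st()
f,K,W=shot("scene","scene16"); crop(f,300,160,520,320,3.6,"sc16")
E
```

```text
10.83 [0.5259 0.102  0.0614] w 0.0001 f [-0.8 -7.  -3.7] m [-1.49  0.16  0.03]
s,lat 0.0668 0.0005 ytool in (s,lat,z) [-0.695, -0.002, -0.719] z [0.719, 0.001, -0.695] j [-0.19  0.6   1.79  0.93  1.1   0.87]
```

View pics/sc16.png

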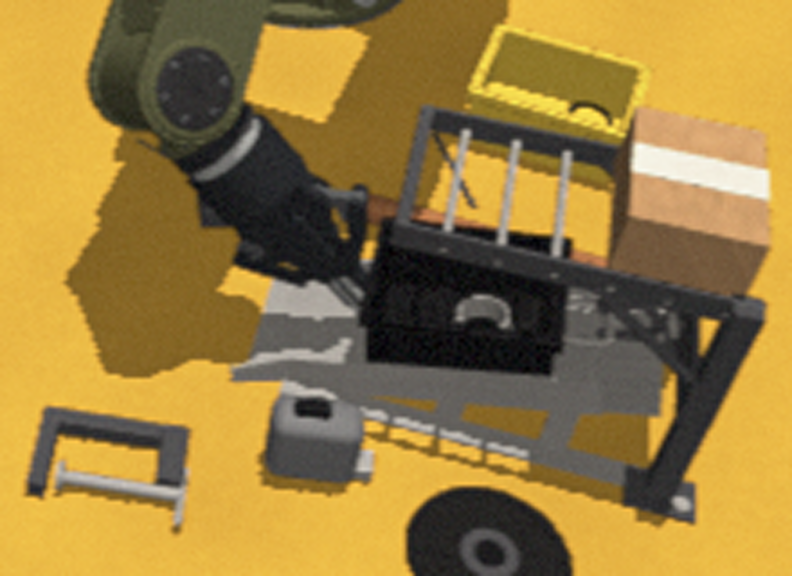

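Emit:
jog_arm(commands=[[[0,0,0,0,-0.002,0.001,0],[0,0,0,0,-0.004,0.002,0],[0,0,0,0,-0.006,0.0034,0],[0,0,0,0,-0.0075,0.0045,0],[0,0,0,0,-0.009,0.0055,0]]])

```text
clock: 11.3
tool_pos: [0.5267, 0.1117, 0.064]
tcp_rot: [-2.338, 0.097, -0.041]
wrist_force: [0.3, -8.2, -2.3]
grip_width: -0.0003
```

```bash

python3 - <<'E'
from st import *
st()
f,K,W=shot("scene","scene17"); crop(f,360,190,500,300,5.5,"sc17")
E
```

```text
11.3 [0.5267 0.1117 0.064 ] w -0.0003 f [ 0.3 -8.2 -2.3] m [-1.55  0.04 -0.06]
s,lat 0.0765 0.0006 ytool in (s,lat,z) [-0.695, -0.002, -0.719] z [0.719, 0.002, -0.695] j [-0.17  0.59  1.79  0.94  1.09  0.88]
```

View pics/sc17.png

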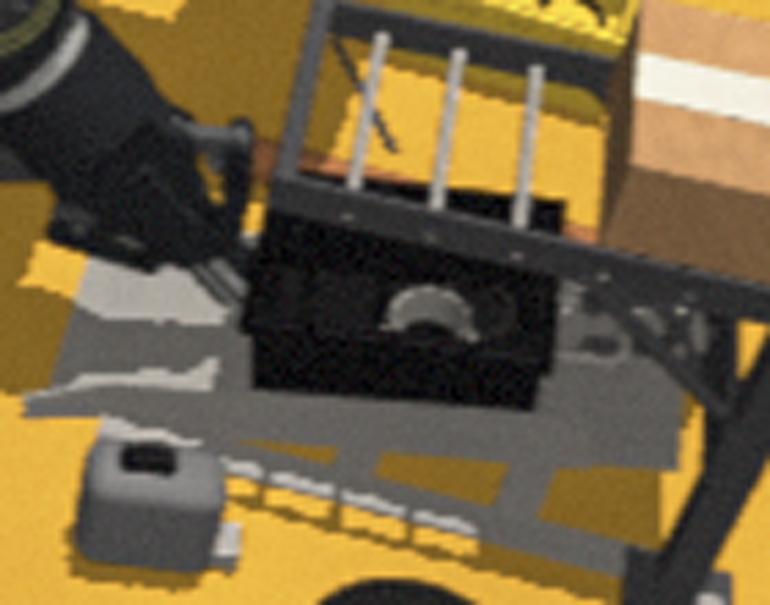

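Emit:
jog_arm(commands=[[[0,0,0,0,-0.0017,0.001,0],[0,0,0,0,-0.0034,0.002,0],[0,0,0,0,-0.005,0.003,0],[0,0,0,0,-0.0065,0.004,0],[0,0,0,0,-0.0065,0.004,0]]])

```text
clock: 11.77
tool_pos: [0.5272, 0.1197, 0.0661]
tcp_rot: [-2.337, 0.096, -0.04]
wrist_force: [-0.5, -3.0, -3.4]
grip_width: 0.0
```

```bash

python3 - <<'E'
from st import *
st()
f,K,W=shot("scene","scene18"); crop(f,360,190,500,300,5.5,"sc18")
f,K,W=shot("side","side18"); crop(f,220,200,340,300,6,"si18")
E
```

```text
11.77 [0.5272 0.1197 0.0661] w 0.0 f [-0.5 -3.  -3.4] m [-1.06  0.08  0.04]
s,lat 0.0845 0.0005 ytool in (s,lat,z) [-0.695, -0.001, -0.719] z [0.719, 0.001, -0.695] j [-0.15  0.59  1.79  0.95  1.09  0.89]
```

View pics/sc18.png

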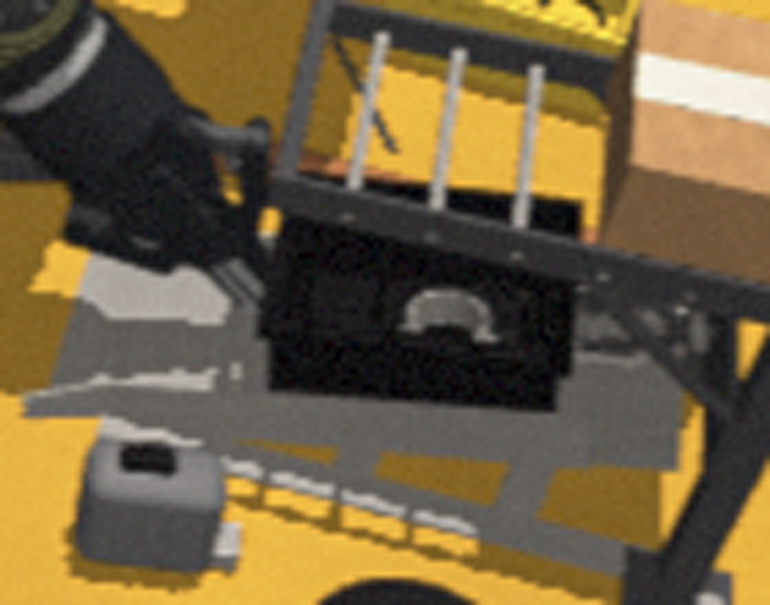

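View pics/si18.png

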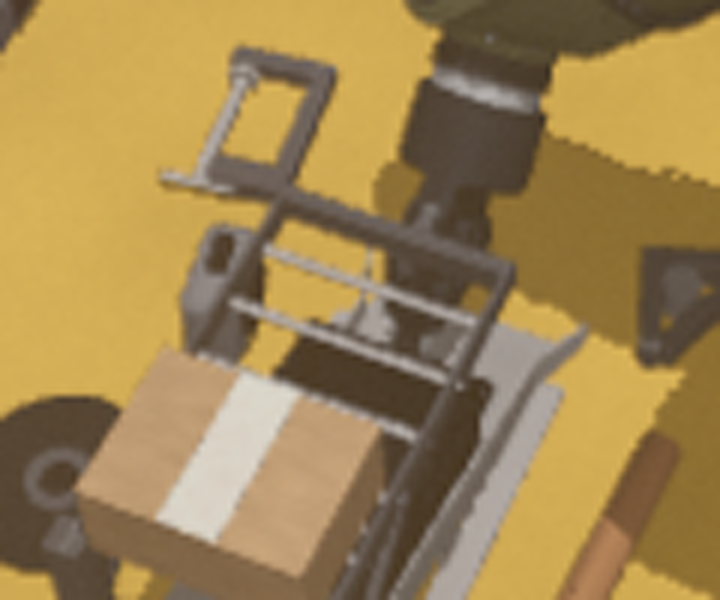

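```bash
cat > heel.py <<'E'
from h import *
U=np.array([.0802,.9968,0]);L=np.array([.9968,-.0802,0]);F=np.array([.52,.0355,0])
def onlat(K,W,p,lat):
    o,d=ray(K,W,p);t=(lat-(o-F)@L)/(d@L);X=o+t*d-F;return X@U,X[2]
E
python3 - <<'E'
from heel import *
for n,ps in [("scene17",[(252,387),(533,408)]),("scene18",[(268,388),(555,409)])]:
    f,K,W=load(n)
    print(n,[np.round(onlat(K,W,(360+x/5.5,190+y/5.5),.0515),4) for x,y in ps])
E
```

```text
scene17 [array([0.0997, 0.039 ]), array([0.2249, 0.0725])]
scene18 [array([0.1071, 0.0411]), array([0.2342, 0.0754])]
```

Emit:
jog_arm(commands=[[[0,0,0,0,-0.001,0.0007,0],[0,0,0,0,-0.002,0.0014,0],[0,0,0,0,-0.0028,0.0021,0],[0,0,0,0,-0.0035,0.0028,0],[0,0,0,0,-0.0035,0.0028,0]]])

```text
clock: 12.28
tool_pos: [0.5276, 0.1239, 0.0666]
tcp_rot: [-2.337, 0.096, -0.041]
wrist_force: [-0.1, -3.7, -3.3]
grip_width: 0.0001
```

```bash

python3 - <<'E'
from st import *
st()
f,K,W=shot("scene","scene19"); crop(f,360,190,500,300,5.5,"sc19")
E
```

```text
12.28 [0.5276 0.1239 0.0666] w 0.0001 f [-0.1 -3.7 -3.3] m [-1.17  0.07 -0.  ]
s,lat 0.0888 0.0005 ytool in (s,lat,z) [-0.695, -0.001, -0.719] z [0.719, 0.001, -0.695] j [-0.14  0.59  1.79  0.95  1.08  0.9 ]
```

View pics/sc19.png

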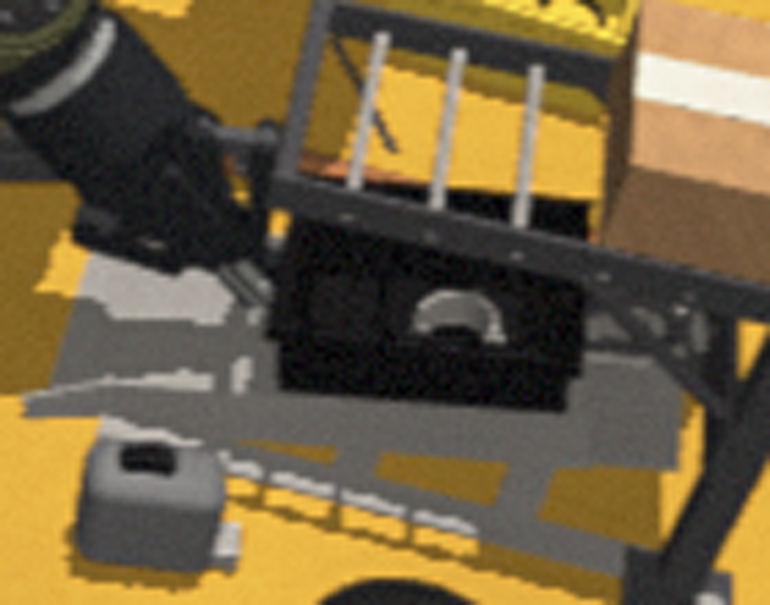

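Emit:
jog_arm(commands=[[[0,0,0,0,-0.001,0.001,0],[0,0,0,0,-0.002,0.002,0],[0,0,0,0,-0.002,0.003,0],[0,0,0,0,-0.001,0.004,0],[0,0,0,0,-0.001,0.004,0]]])

```text
clock: 12.75
tool_pos: [0.5276, 0.1261, 0.0637]
tcp_rot: [-2.339, 0.097, -0.04]
wrist_force: [-4.2, -18.7, -4.7]
grip_width: -0.0001
```

```bash

python3 - <<'E'
from st import *
st()
f,K,W=shot("scene","scene20"); crop(f,360,190,500,300,5.5,"sc20")
E
```

```text
12.75 [0.5276 0.1261 0.0637] w -0.0001 f [ -4.2 -18.7  -4.7] m [-2.88  0.6   0.45]
s,lat 0.0909 0.0003 ytool in (s,lat,z) [-0.696, -0.002, -0.718] z [0.718, 0.001, -0.696] j [-0.14  0.59  1.79  0.95  1.07  0.9 ]
```

View pics/sc20.png

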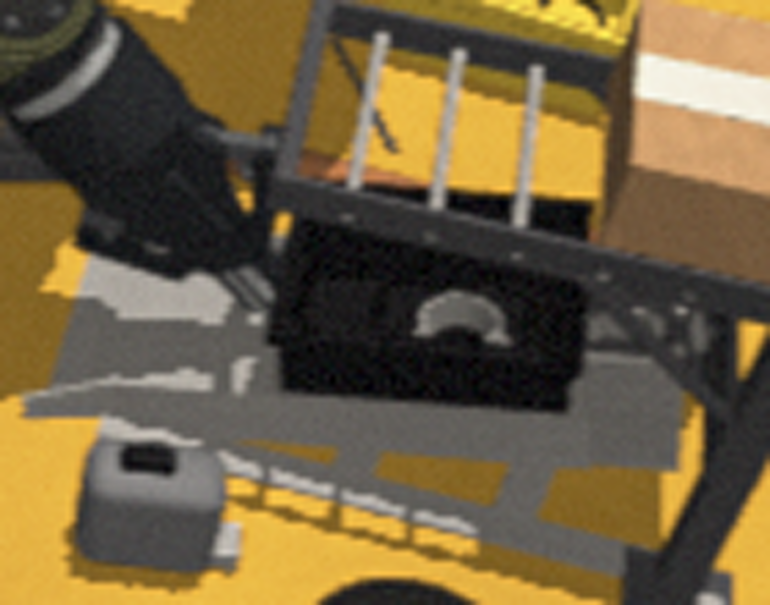

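Emit:
jog_arm(commands=[[[0,0,0,0,0.006,-0.004,0],[0,0,0,0,0.015,-0.015,0],[0,0,0,0,0.025,-0.035,0],[0,0,0,0,0.035,-0.06,0],[0,0,0,0,0.045,-0.09,0]]])

```text
clock: 13.22
tool_pos: [0.5196, 0.0316, 0.0949]
tcp_rot: [-2.336, 0.095, -0.039]
wrist_force: [-0.1, -0.0, 0.0]
grip_width: 0.0
```

```bash

python3 - <<'E'
from st import *
st()
f,K,W=shot("scene","scene21"); crop(f,360,190,500,300,5.5,"sc21")
f,K,W=shot("side","side21"); crop(f,200,190,320,290,6,"si21")
E
```

```text
13.22 [0.5196 0.0316 0.0949] w 0.0 f [-0.1 -0.   0. ] m [-0.35  0.   -0.04]
s,lat -0.004 -0.0001 ytool in (s,lat,z) [-0.694, -0.001, -0.72] z [0.72, -0.001, -0.694] j [-0.32  0.54  1.77  0.84  1.22  0.87]
```

View pics/sc21.png

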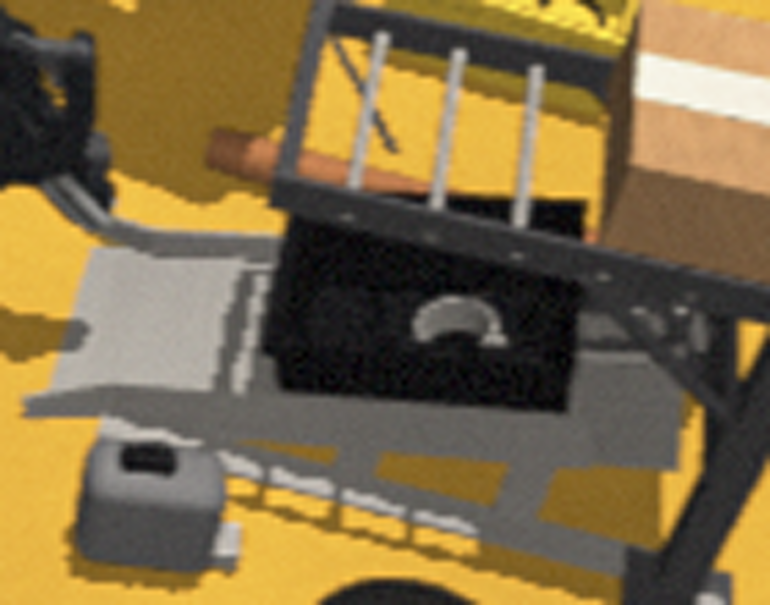

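View pics/si21.png

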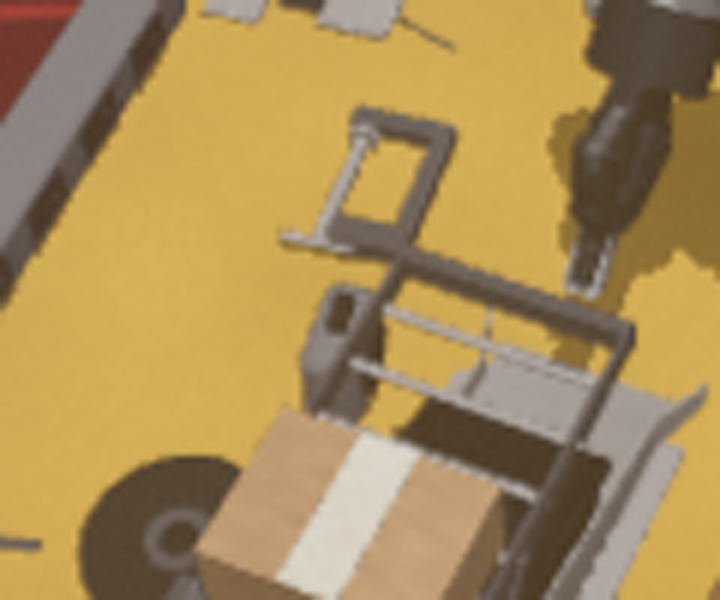

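```bash

python3 - <<'E'
from heel import *
f,K,W=shot("wrist","wrist21"); cv2.imwrite("pics/wrist21.png",f[:,:,::-1])
f,K,W=load("scene21")
def pt(h,z,th,x,y,zz):
    c,s=np.cos(th),np.sin(th)
    X=F+U*(h+(x+.066)*c-zz*s)+L*y+np.array([0,0,1])*(z+(x+.066)*s+zz*c)
    p=proj(K,W,X); return ((p-[360,190])*5.5).round(0)
t=np.radians(15)
for n,h,z,th in [("seated .108",.108,.0188,t),("seated .114",.114,.0204,t),("on lip",.105,.028,np.radians(11))]:
    print(n,"RRtop",pt(h,z,th,-.071,.056,.06),"RRflbot",pt(h,z,th,-.071,.056,.05),"FRtop",pt(h,z,th,.071,.056,.06),"FRflbot",pt(h,z,th,.071,.056,.05),"loop",pt(h,z,th,.102,0,.028))
im=np.clip(f[235:275,400:475].astype(float)*4,0,255).astype(np.uint8)
cv2.imwrite("pics/sc21b.png",cv2.resize(im[:,:,::-1],None,fx=10,fy=10,interpolation=cv2.INTER_CUBIC))
E
```

```text
seated .108 RRtop [238. 338.] RRflbot [240. 353.] FRtop [554. 359.] FRflbot [554. 375.] loop [632. 325.]
seated .114 RRtop [251. 339.] RRflbot [253. 354.] FRtop [569. 360.] FRflbot [569. 376.] loop [646. 326.]
on lip RRtop [244. 324.] RRflbot [244. 339.] FRtop [562. 360.] FRflbot [561. 375.] loop [634. 328.]
```

View pics/sc21b.png

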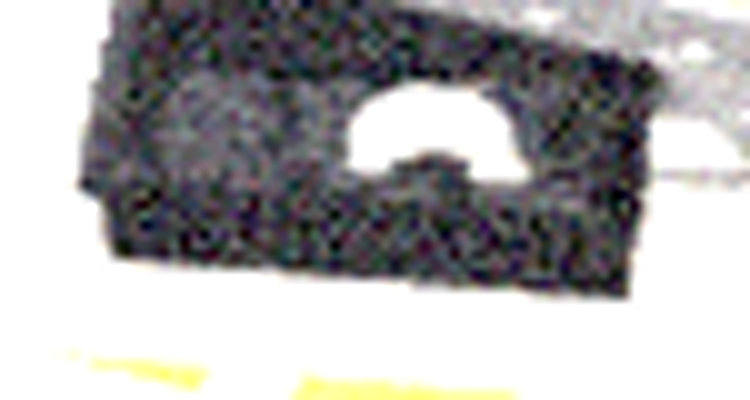

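View pics/wrist21.png

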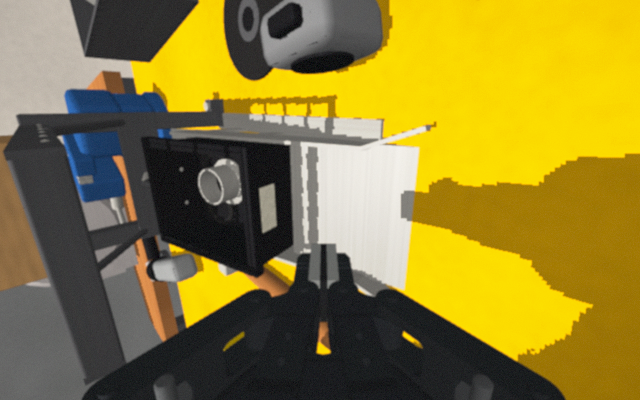

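```bash

python3 - <<'E'
from h import *
f,K,W=load("wrist21"); crop(f,130,90,430,300,2.6,"w21c")
f,K,W=load("scene21"); im=np.clip(f[225:270,455:500].astype(float)*1.8,0,255).astype(np.uint8); cv2.imwrite("pics/sc21h.png",cv2.resize(im[:,:,::-1],None,fx=12,fy=12,interpolation=cv2.INTER_CUBIC))
E
```

```text
(no output)
```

View pics/w21c.png

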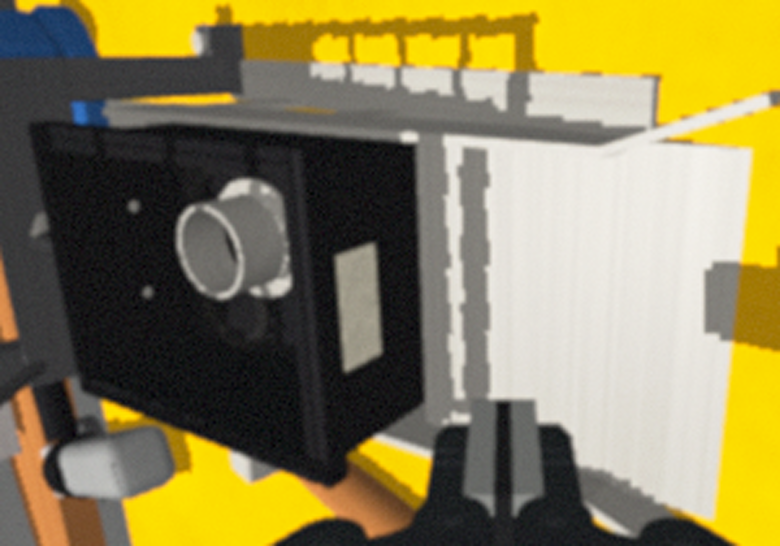

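View pics/sc21h.png

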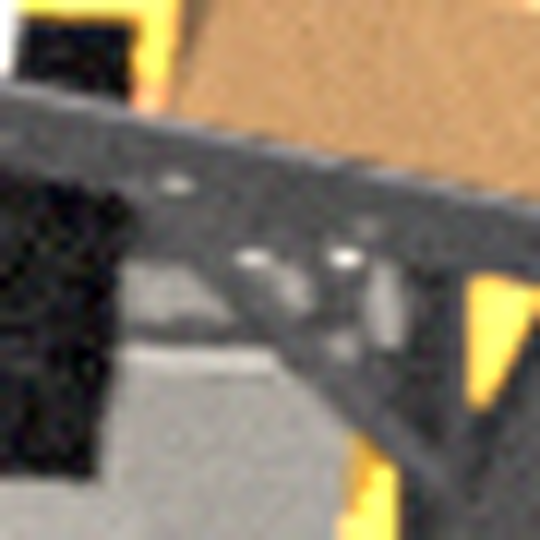

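```bash

python3 - <<'E'
from heel import *
f,K,W=load("wrist21")
for p in [(417,150),(423,405)]:
    X=onz(K,W,(130+p[0]/2.6,90+p[1]/2.6),.028)-F; print(X@U,X@L)
# predicted corner points of rear wall/flange for seated vs lip
t=np.radians(15)
def pt(h,z,th,x,y,zz):
    c,s=np.cos(th),np.sin(th)
    X=F+U*(h+(x+.066)*c-zz*s)+L*y+np.array([0,0,1])*(z+(x+.066)*s+zz*c)
    p=proj(K,W,X); return ((p-[130,90])*2.6).round(0)
for n,h,z,th in [("seated .108",.108,.0188,t),("seated .114",.114,.0204,t),("on lip",.107,.028,np.radians(11))]:
    print(n,"RRtop",pt(h,z,th,-.071,.056,.06),"RLtop",pt(h,z,th,-.071,-.056,.06),"FRtop",pt(h,z,th,.071,.056,.06),"FLtop",pt(h,z,th,.071,-.056,.06),"heelR,L",pt(h,z,th,-.066,.051,0),pt(h,z,th,-.066,-.051,0))
E
```

```text
0.1054719089571025 0.047798976179977457
0.10755024295031904 -0.04847867181122607
seated .108 RRtop [319. 144.] RLtop [346. 495.] FRtop [ 34. 117.] FLtop [ 88. 392.] heelR,L [433. 137.] [441. 403.]
seated .114 RRtop [302. 142.] RLtop [332. 489.] FRtop [ 25. 116.] FLtop [ 79. 389.] heelR,L [419. 136.] [428. 399.]
on lip RRtop [278. 146.] RLtop [312. 504.] FRtop [ 28. 116.] FLtop [ 82. 389.] heelR,L [414. 140.] [424. 411.]
```

```bash

python3 - <<'E'
from h import *
o=[]
for n in ["scene1","scene17","scene18","scene21"]:
    f=load(n)[0]; im=np.clip(f[230:262,455:495].astype(float)*1.8,0,255).astype(np.uint8); o.append(cv2.resize(im[:,:,::-1],None,fx=9.5,fy=9,interpolation=cv2.INTER_CUBIC))
cv2.imwrite("pics/hk.png",np.vstack([np.hstack(o[:2]),np.hstack(o[2:])]))
E
```

```text
(no output)
```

View pics/hk.png

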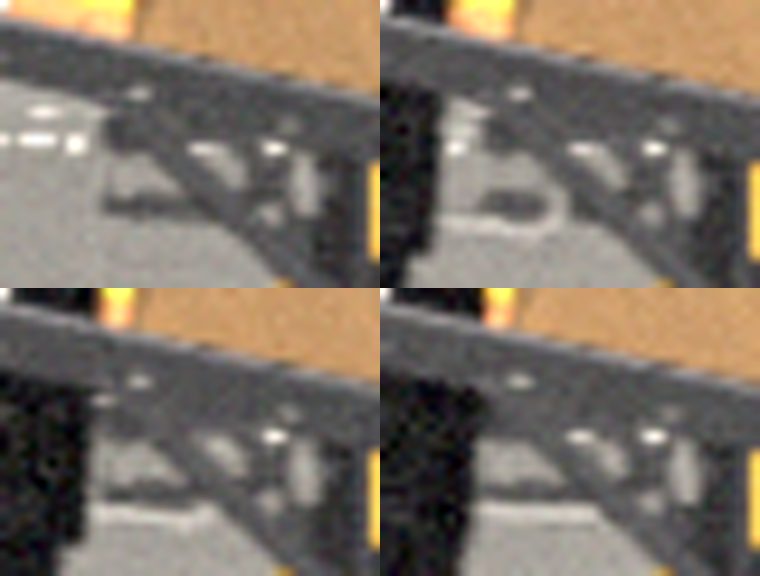

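```bash
python3 - <<'E'
from st import *
st(); print(ctrl.hand_in())
E
```

```text
13.37 [0.5208 0.0304 0.0958] w 0.0003 f [ 0.7  1.  -1.2] m [-0.36  0.05  0.01]
s,lat -0.005 0.0012 ytool in (s,lat,z) [-0.694, -0.001, -0.72] z [0.72, 0.004, -0.694] j [-0.32  0.54  1.77  0.84  1.22  0.87]
the job is handed in; nothing more can be done
None
```

I put the ferrule in the tote and brought the tote to the ramp by pinching its rear rim. I dragged it about 45 mm up, then let go and pushed its rear wall with the shut fingers, tool tilted about 46°, until it met the back stop at about 19 N. I then backed clear and handed in at 13.4 s.

**Last checks:**
- **Seating:** the wrist view fits a tote seated in the pocket with its heel at about x 0.114 m, down behind the lip, and not one resting on the lip. In the scene view the rear corner's height also fits seated. Its position along the slope read about 5 mm further in, more than the tote's 8 mm play allows, so I put that down to my reading of the pixels and the calibration.
- **Ferrule:** it is visible inside the tote.
- **Gate:** a bright spot on it dimmed while the loop went in and came back afterwards, which suggests it opened and shut again. A brace partly hides the hook, so I saw this only indirectly and did not measure the gate angle or the loop's distance from the hook.
- **Bystanders:** I saw none touched, but did not measure their positions again at the end.
- **Verdict:** the hand-in reports none.

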